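Close the drying cabinet's roof flap with the hooked pole and lock it

ROBOT

A 6-joint arm with a two-finger parallel gripper is mounted at the origin on a cart in front of the work surface, level with it; the furniture and walls round the work are solid. World frame = base frame: x ahead of the robot, y to its left, z up, the work surface at z = 0. Lengths are in m, angles in rad, forces in N, time in s.
With the tool pointing down it reaches from about 0.35 to 0.85 m from the base axis. Payload 8.1 kg.
Tool frame: the origin (TCP) lies at the very end of the fingers, on their centre line; the grasp point (between the pads) lies 19 mm behind it (robot.pinch_z is the z of the grasp point in the tool frame, in m); z points along the fingers, y is the direction in which the jaws open and shut (so a half turn about z gives the same grasp; the last joint's range is limited). The gripper opens to 93 mm and grips with 3 to 60 N. Pads are 15 mm wide; open, the fingers measure 128 mm over their backs; the gripper's body (75 mm by 188 mm) begins 65 mm behind the grasp point.
Start: joints at [1.169, 0.13, 1.488, -0, 1.523, -0.085], TCP at [0.187, 0.57, 0.219] pointing down, gripper open.
Joint ranges: [-2.96, 2.96], [-0.89, 2.26], [0.02, 2.5], [-1.34, 4.48], [0, 2.73], [-2.66, 2.66]. Speed limits (rad/s): [2.39, 2.39, 2.79, 3.14, 3.14, 3.14].

INTERFACE

Orientations are given as a rotation vector (axis times angle).
In Python, from plant import robot gives the robot as it stands.
- The arm moves only by the tool drive_tool, never from a script. Its argument "steps" is a list of rows, each an object of numbers: "jaw": the opening, from 0 (shut) to 1 (fully open); "tx", "ty", "tz": the shift along the tool's x, y, z scaled (see below); "turn": the turn about the tool's z scaled (see below). A call has 1 to 12 rows; each row is the pose to reach, as a shift and turn from the pose commanded when the call began, along the tool's axes at that moment, turning the shorter way round; what a row does not reach only later rows make up. The controller multiplies each number of a shift by 0.3 m and each number of a turn by 180 degrees. A row lasts 1/10 s, in which the tool goes at most 50 mm and 8.59 degrees, less where a joint would pass 70% of its speed; a pose out of reach is approached as far as the arm can. A call with a number of a shift or a turn outside -1 to 1 is refused whole. A call with a gripper value outside its range is refused whole. The fingers move at their own pace and stop on an object; "force" is the grip in N (left out, the last holds). Time passes only in rows, so rows that repeat a pose let the fingers close. It gives the time, the measured TCP pose, the force and the opening at its end, in the units of the state.
- robot.read_state(): the state, without advancing time (a new reading comes with each control period).
- robot.read_camera(name): name is "side" or "top"; returns (picture, depth): 384x512x3 uint8, blue, green, red; 384x512 float32, m along the optical axis (not along the pixel's ray), 0 where there is no reading.
- robot.get_calibration(name): a dict with "fx", "fy", "cx", "cy" (pixels), "eye" and "attitude" of the camera in the world. Camera axes: x right, y down, z forward; pixel columns grow to the right and rows downward; lengths in m; the calibration is good to about 2 mm. A picture is of the moment at which its call begins. get_calibration takes no time and is no camera call.
- robot.close_job(): hands the job in, once; it reports no verdict.
The state is a dict: "t": time; "q": joint angles; "dq": joint speeds; "joint_torque": joint torques, N m; "tool_pos": TCP position; "orientation": TCP orientation; "force": force on the tool from outside, world axes, zero at the start; "wrist_torque": the same for the moment, N m; "opening": finger opening in m.
Only numpy, scipy, OpenCV 4.12 (cv2) and the standard library are available. Lean on these libraries where they do the work, as an engineer would, in place of code of your own. Each camera call takes 0.05 s, during which the arm holds its last target.

TASK

Take the hooked pole from its cradle, put its hook through the ring eye of the drying cabinet's open roof flap and swing the flap fully shut with it, without the gripper itself pushing on the flap. Unhook the pole, lay it back in its cradle the way it lay before, then turn the wing knob on the roof a quarter turn clockwise as far as it goes, so that one wing lies over the shut flap. Leave the other things on the worktop where they are.

Things in the scene. Friction and masses are not known exactly. Their poses are not given: they have to be found in the camera images.
- cabinet: Fixed white drying cabinet, 150 deep (x) x 240 wide (y) x 130 mm high, clear front pane. Origin: centre of its underside; x to its back, y to its left as seen from the robot, z up. The flap covers the roof's left part (y -35 to +115 mm, from hinge to front face); the wing knob stands on the roof strip right of it, axis at x -20, y -65 mm.
- flap (a joint): Roof flap's angle, rad: 0 = shut on the roof (hard stop), up to 1.5 = upright; starts at 0.9 to 1.25. Aluminium plate 130 x 150 x 6 mm, hinged at its rear edge. The stiff hinge (0.09 N m) keeps it wherever it is left; about 1 N at the eye moves it. A 20 x 20 mm keeper pad on its right edge rises 11 mm over the roof.
- flap_hinge (a point): Point on the flap's hinge line (along the cabinet's y), at mid-width of the flap and roof height (130 mm). Axes as the cabinet's. With the flap at angle a the eye's centre lies 160*cos(a) - 3*sin(a) mm to the front (-x) and 160*sin(a) + 3*cos(a) mm above this point.
- eye (a point): Centre of the steel ring eye at the middle of the flap's front edge; turns with the flap. Inner diameter 26, wire 6, outer diameter 38 mm; the hole's axis is the cabinet's y (parallel to the hinge), so a hook enters sideways, from the right or left. With the flap shut it stands clear in front of the cabinet's front face.
- pole: Loose hooked pole, 200 mm long, 0.11 kg, level in its cradle. Origin: under the handle, 30 mm behind its front end; x to the hook, y to the side the prong points to, z up. Black handle 16 wide (y), 22 mm high, x -95 to +30 mm; balances near x -25, free to grip at x -30. Then a 7 mm rod at z 11 to x 100 mm, where a prong turns square off to +y.
- hook (a point): Middle of the pole's round prong (7 mm thick), at x 100, y 18, z 11 mm in the pole's frame; axes as the pole's. The prong runs along y from the rod, 18 mm before this point, to its tip 21 mm after it.
- cradle: Fixed grey cradle. Origin: underside; x along the lying pole, y across. Two open-topped U saddles 10 mm thick at x -80 and +20 mm carry the handle; floors 60 mm above the origin, cheeks up to 76 mm, 20 mm apart at the bottom and widening upward. The pole lies with its origin within 8 mm of (0, 0, 60 mm), axes along the cradle's.
- wing (a joint): Wing knob's angle, rad: 0 = wings along the cabinet's x, clear of the flap; grows clockwise seen from above to the stop at 1.57 = wings along y, one over the flap's edge (locked). Starts at 0 to 0.3. Friction 0.05 N m; stays where it is left.
- wing_grip (a point): On the wing knob's vertical axis at grip height, 45 mm over the roof. The steel butterfly knob is 84 mm over its wing tips (this point's x) and 10 mm thick (y); the wings span 17 to 53 mm above the roof (end lobes 27 to 55). A wing sweeps over the flap's keeper pad with 6 mm to spare.
- stapler: Bystander: stapler, 145 x 36 x 50 mm, loose. Origin: underside centre.
- tape: Bystander: roll of tape, 94 mm across, 48 mm high, lying flat, loose. Origin: underside centre.
- calculator: Bystander: pocket calculator, 128 x 72 x 13 mm, loose. Origin: underside centre.
Mind the look-alikes: they are no part of the job. Leave any pink look-alike of the cradle alone.

How it is judged:
On the way, in this order (a step that is already met when the one before it is completed fails the run):
1. the pole's prong is through the ring eye while the flap is still open (distance between hook and eye below 0.019 m and value of joint flap above 0.5 rad), for 0.1 s.
2. the flap is fully shut with the hook still in the eye (distance between hook and eye below 0.019 m and value of joint flap below 0.05 rad), for 0.1 s.
3. the pole lies back in its cradle, let go, and the flap is still shut (x of pole in the frame of cradle between -0.03 and 0.03 m and y of pole in the frame of cradle between -0.008 and 0.008 m and z of pole in the frame of cradle between 0.055 and 0.066 m and x of hook in the frame of cradle above 0.05 m and angle between the x axis of pole and the x axis of cradle, either way round below 0.12 rad and angle between pole's own z axis and vertical below 0.12 rad and contact force between the fingers and pole below 0.1 N and value of joint flap below 0.05 rad), for 0.1 s.
4. the wing knob is turned to its stop over the shut flap (value of joint wing above 1.35 rad and value of joint flap below 0.05 rad), for 0.2 s.
At the end, for the whole second after the job is handed in: The flap is shut (within 0.05 rad), the wing knob is turned to at least 1.35 rad (of 1.57), and the pole lies at rest down in both saddles of its cradle, level, hook end as before, within 30 mm lengthways of the cradle's origin (all of step 4 and x of pole in the frame of cradle between -0.03 and 0.03 m and y of pole in the frame of cradle between -0.008 and 0.008 m and z of pole in the frame of cradle between 0.055 and 0.066 m and x of hook in the frame of cradle above 0.05 m and angle between the x axis of pole and the x axis of cradle, either way round below 0.12 rad and angle between pole's own z axis and vertical below 0.12 rad and linear speed of pole below 0.02 m/s); the robot touches nothing.
It fails at once if the gripper or arm pushes on the flap before it is shut (over 3 N) (value of joint flap above 0.05 rad and contact force between any of the fingers, the arm and flap above 3 N).
It fails at once if a bystander is shifted by more than 30 mm (distance of any of stapler, tape, calculator from where it was at the start of the episode above 0.03 m).
It also fails if it takes over 72 s, if anything falls off the work surface, if the arm or the gripper's body presses on something with over 40 N, if the wrist force passes 120 N, or if a joint passes its speed limit or range.

## Working session

There is one attempt and no reset: what is moved stays moved. The work goes in short steps, Python scripts to look and compute and a tool call to move; the robot and the scene stay as the last step left them, time stands still between calls to the robot, and variables do not carry over. Pictures are saved under pics/ and viewed, and the job is handed in when it is done.

Besides the shell and the picture viewer there is one more tool, called as name(argument=value, ...), one argument or row to a line, values as JSON. drive_tool: Moves the arm, as the interface text tells. Its arguments: {"type":"object","properties":{"steps":{"type":"array"},"force":{"type":"number"}},"required":["steps"]}

```bash
ls; mkdir -p pics; python3 - <<'E'
from plant import robot
import cv2,numpy as np,pickle
s=robot.read_state();print({k:np.round(v,3) for k,v in s.items()}, robot.pinch_z)
for n in("side","top"):
    im,d=robot.read_camera(n);cv2.imwrite(f"pics/{n}0.png",im);np.savez(f"pics/{n}0.npz",im=im,d=d);print(n,robot.get_calibration(n),(d==0).mean())
E
```

```text
pics
{'t': np.float64(0.0), 'q': array([ 1.169,  0.131,  1.489, -0.   ,  1.523, -0.085]), 'dq': array([ 0.001,  0.   ,  0.002, -0.   ,  0.   ,  0.002]), 'joint_torque': array([ 2.0000e-03, -5.5985e+01, -4.9176e+01,  7.7000e-02,  3.5000e-02,
       -0.0000e+00]), 'tool_pos': array([0.187, 0.57 , 0.218]), 'orientation': array([-4.960e-01, -3.102e+00,  3.000e-03]), 'force': array([ 0.217, -0.79 ,  0.018]), 'wrist_torque': array([-0.028,  0.013, -0.034]), 'opening': np.float64(0.093)} -0.0188
side {'fx': 370.4944591139405, 'fy': 370.4944591139405, 'cx': 248.80493191874217, 'cy': 191.09825199196047, 'eye': array([ 0.22941421, -0.87563358,  0.90839471]), 'attitude': array([-2.26720933,  0.46939454, -0.19131451])} 0.004007975260416667
top {'fx': 374.167367201858, 'fy': 374.167367201858, 'cx': 258.0115748112884, 'cy': 182.91962684186274, 'eye': array([ 0.48048625, -0.06115865,  1.1786825 ]), 'attitude': array([-2.14178519,  2.19363092, -0.10385049])} 0.0037485758463541665
```

View pics/side0.png

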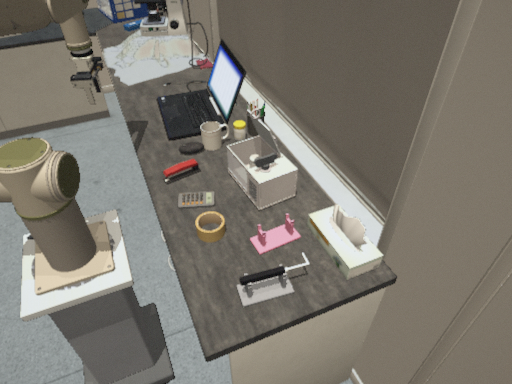

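View pics/top0.png

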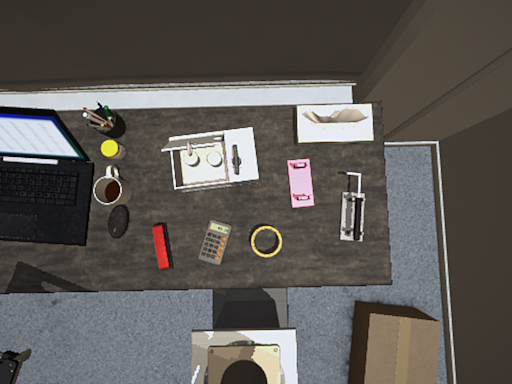

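```bash
cat > h.py <<'E'
import numpy as np,cv2
from scipy.spatial.transform import Rotation as R
from plant import robot
def cal(n):
    c=robot.get_calibration(n);return c,R.from_rotvec(c['attitude']).as_matrix()
def cloud(n,d):
    c,M=cal(n);v,u=np.mgrid[:d.shape[0],:d.shape[1]]
    p=np.stack([(u-c['cx'])/c['fx']*d,(v-c['cy'])/c['fy']*d,d],-1)
    return p@M.T+c['eye']
def proj(n,P):
    c,M=cal(n);q=(np.atleast_2d(P)-c['eye'])@M
    return np.c_[q[:,0]/q[:,2]*c['fx']+c['cx'],q[:,1]/q[:,2]*c['fy']+c['cy']]
def ray(n,uv,z):
    c,M=cal(n);uv=np.atleast_2d(uv).astype(float)
    r=np.c_[(uv[:,0]-c['cx'])/c['fx'],(uv[:,1]-c['cy'])/c['fy'],np.ones(len(uv))]@M.T
    return c['eye']+r*((z-c['eye'][2])/r[:,2])[:,None]
def grab(n,tag):
    im,d=robot.read_camera(n);cv2.imwrite(f"pics/{n}{tag}.png",im);np.savez(f"pics/{n}{tag}.npz",im=im,d=d);return im,d
def load(n,tag):
    z=np.load(f"pics/{n}{tag}.npz");return z['im'],z['d']
def crop(n,tag,x0,y0,w,h,k,out):
    im,_=load(n,tag);cv2.imwrite(f"pics/{out}.png",cv2.resize(im[y0:y0+h,x0:x0+w],None,fx=k,fy=k,interpolation=cv2.INTER_CUBIC))
E
python3 - <<'E'
from h import *
crop("top",0,150,110,120,90,6,"c1");crop("top",0,320,160,60,90,6,"c2");crop("side",0,215,115,100,90,6,"c3");crop("side",0,225,240,100,70,6,"c4")
a=[cv2.imread(f"pics/c{i}.png") for i in (1,3)]
print([x.shape for x in a])
E
```

```text
[(540, 720, 3), (540, 600, 3)]
```

View pics/c1.png

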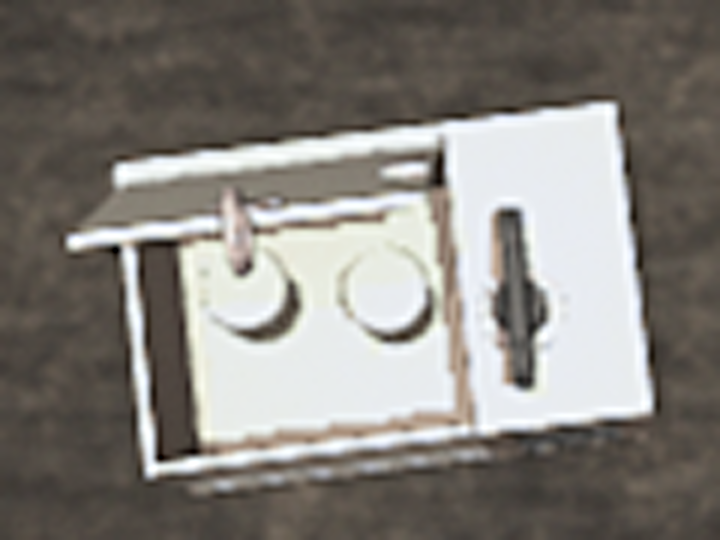

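View pics/c2.png

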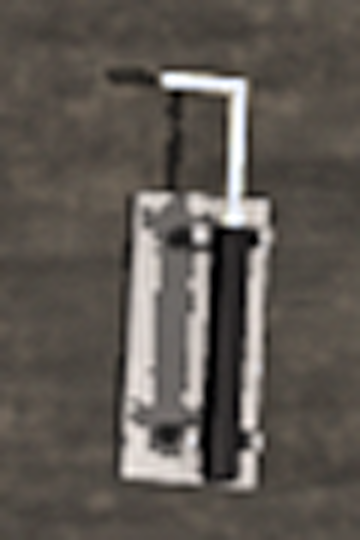

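View pics/c3.png

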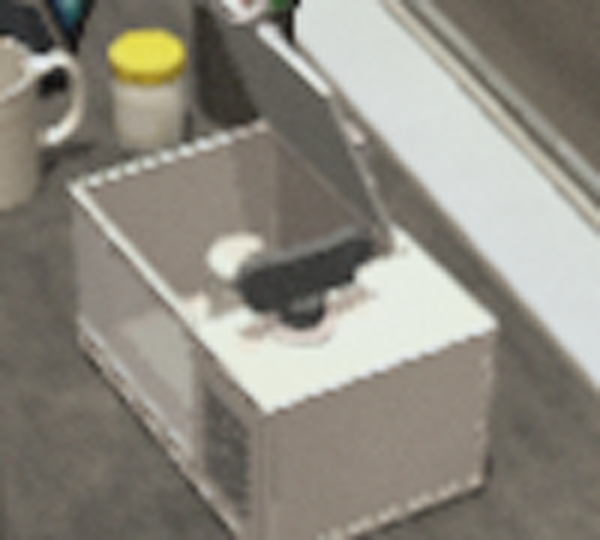

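View pics/c4.png

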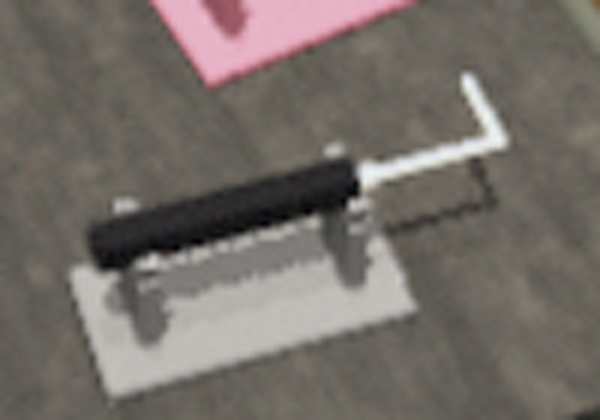

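```bash
python3 - <<'E'
from h import *
im,d=load("top",0);P=cloud("top",d)
def rect(m):
    uv=np.argwhere(m)[:,::-1]; p=P[m][:,:2]
    r=cv2.minAreaRect(p.astype(np.float32)); return r, np.median(P[m][:,2]), m.sum()
v,u=np.mgrid[:384,:512]
reg=(u>150)&(u<270)&(v>110)&(v<205)
# roof strip
m=reg&(abs(P[...,2]-.13)<.006)
print("table z",np.median(P[250:280,330:380,2]))
n,l,st,_=cv2.connectedComponentsWithStats(m.astype(np.uint8))
for i in range(1,n):
    if st[i,4]>20: print(i,st[i],rect(l==i))
# roof strip via white color plane ray of c1 corners
for c in [(120,165),(615,102),(655,412),(150,475)]:
    print(c,ray("top",(150+c[0]/6-.5+.08,110+c[1]/6-.42),.13)[0])
# wing
m=reg&(P[...,2]>.15)&(P[...,2]<.195)&(u>225)
print("wing",rect(m),P[m].mean(0))
# flap/eye
m=reg&(P[...,2]>.145)&(u<224)
print("flap",rect(m),np.percentile(P[m],[0,5,50,95,100],axis=0))
# handle: dark in cradle
reg=(u>325)&(u<375)&(v>160)&(v<250)
m=reg&(abs(P[...,2]-.082)<.006)
print("handle",rect(m))
m=reg&(abs(P[...,2]-.0745)<.008)&(im.min(-1)>120)
print("rod",rect(m),np.percentile(P[m],[0,5,50,95,100],axis=0))
m=reg&(P[...,2]<.02)&(im.min(-1)>90);print("cradle base",rect(m))
E
```

```text
table z 0.0007068637721460158
1 [ 170  127   89   62 1724] (((0.6632397174835205, 0.06690514087677002), (0.15124434232711792, 0.2403111457824707), 5.756068229675293), np.float64(0.1299598130991808), np.int64(1724))
(120, 165) [0.72362314 0.19166525 0.13      ]
(615, 102) [ 0.74830805 -0.04457041  0.13      ]
(655, 412) [ 0.59916884 -0.06009087  0.13      ]
(150, 475) [0.57517527 0.17756618 0.13      ]
wing (((0.6488528847694397, -0.0005924208089709282), (0.02208191528916359, 0.07867316156625748), 83.48640441894531), np.float64(0.18184358927102773), np.int64(140)) [ 0.64774325 -0.00074923  0.17740809]
flap (((0.6346691846847534, 0.03242303431034088), (0.3348845839500427, 0.1340593546628952), 53.07273483276367), np.float64(0.23405564210598978), np.int64(600)) [[ 0.48048625 -0.06115865  0.14501267]
 [ 0.64551094  0.03527606  0.15246566]
 [ 0.68282847  0.10486236  0.23405564]
 [ 0.71610819  0.17425836  0.29792646]
 [ 0.72510873  0.18402106  1.1786825 ]]
handle (((0.5185218453407288, -0.34843316674232483), (0.044966939836740494, 0.1962786316871643), 89.0949478149414), np.float64(0.08170296244578168), np.int64(282))
rod (((0.5222340226173401, -0.34758034348487854), (0.1924651712179184, 0.047517985105514526), 0.5830767154693604), np.float64(0.07504034535175264), np.int64(124)) [[ 0.42602028 -0.37119852  0.06736898]
 [ 0.43777939 -0.36606405  0.07084924]
 [ 0.56655878 -0.35524275  0.07504035]
 [ 0.61709701 -0.32639368  0.08014609]
 [ 0.61822616 -0.3228761   0.08248289]]
cradle base (((0.5175398588180542, -0.35200750827789307), (0.0745999813079834, 0.21251630783081055), 81.94657135009766), np.float64(0.00986175987323068), np.int64(697))
```

```bash
python3 - <<'E'
from h import *
im,d=load("top",0);P=cloud("top",d);v,u=np.mgrid[:384,:512]
yaw=np.radians(5.8);c0=np.array([.6632,.0669,0]);M=R.from_euler('z',yaw).as_matrix()
def ax(m):
    p=P[m][:,:2];mu=p.mean(0);w,V=np.linalg.eigh(np.cov((p-mu).T));a=V[:,1];a*=np.sign(a[0]) if abs(a[0])>.5 else 1
    return mu,np.degrees(np.arctan2(a[1],a[0])),np.sqrt(w)
wr=(u>225)&(u<245)&(v>140)&(v<180)
for lo in(.165,.175,.18):
    m=wr&(P[...,2]>lo)&(P[...,2]<.2)&(im.max(-1)<110);print("wing",m.sum(),ax(m))
C=(P-c0)@M
for n in("top","side"):
    im2,d2=load(n,0);C2=(cloud(n,d2)-c0)@M
    m=(C2[...,2]>.16)&(C2[...,2]<.32)&(C2[...,1]>-.02)&(C2[...,1]<.10)&(C2[...,0]>-.08)&(C2[...,0]<.075)
    q=C2[m]; g=np.degrees(np.arctan2(q[:,2]-.13,.055-q[:,0]));r=np.hypot(q[:,2]-.13,.055-q[:,0])
    b=r<.125
    print(n,b.sum(),np.percentile(g[b],[10,50,90]),"eye pts",(r>.136).sum())
    e=q[r>.138];
    if len(e):print(np.round(e.mean(0),4),np.percentile(e,[5,50,95],axis=0).round(4),np.median(g[r>.138]),r.max())
    m=(C2[...,2]>.125)&(C2[...,2]<.145);
for a in(.95,1.,1.05,1.1,1.15,1.2):
    e=c0+M@np.array([.055-.16*np.cos(a)+.003*np.sin(a),.04,.13+.16*np.sin(a)+.003*np.cos(a)]);print(a,e.round(4),proj("top",e).round(1),proj("side",e).round(1))
reg=(u>325)&(u<375)&(v>160)&(v<250)
m=reg&(abs(P[...,2]-.082)<.006)&(im.max(-1)<70)
print("handle",m.sum(),cv2.minAreaRect(P[m][:,:2].astype(np.float32)),ax(m))
m=reg&(abs(P[...,2]-.0745)<.01)&(im.min(-1)>150)&(v<198)
rod=m&(P[...,1]<-.352)&(P[...,0]<.605)
pr=m&(P[...,1]>-.352)
print(rod.sum(),ax(rod) , pr.sum(),ax(pr),P[pr].min(0),P[pr].max(0),P[m].max(0))
E
python3 - <<'E'
import sys;sys.path.insert(0,'.')
E
```

```text
wing 79 (array([ 6.45700813e-01, -6.22951880e-04]), np.float64(3.896641790552793), array([0.00304001, 0.02325093]))
wing 76 (array([ 6.45474017e-01, -4.53567245e-04]), np.float64(4.0074604787945205), array([0.00294971, 0.02367996]))
wing 66 (array([ 0.64544388, -0.00066792]), np.float64(3.7359991843656393), array([0.0028068 , 0.02302236]))
top 235 [72.94946922 75.48816873 83.04969196] eye pts 64
[0.0006 0.0392 0.2841] [[-0.0147  0.0373  0.2661]
 [ 0.0011  0.039   0.2904]
 [ 0.0145  0.0427  0.2983]] 70.49023161759125 0.1781791745652088
side 175 [69.58931051 70.52159246 73.10338109] eye pts 50
[0.001  0.0382 0.2786] [[-0.0164  0.0346  0.263 ]
 [ 0.0013  0.0386  0.2789]
 [ 0.0174  0.0413  0.2955]] 70.25648734421026 0.17641014550352635
0.95 [0.6237 0.1031 0.2619] [[192.5 164. ]] [[244.8 121. ]]
1.0 [0.6304 0.1038 0.2663] [[191.9 161.1]] [[246.6 119.3]]
1.05 [0.6373 0.1045 0.2703] [[191.3 158.1]] [[248.4 117.7]]
1.1 [0.6443 0.1052 0.274 ] [[190.7 155. ]] [[250.3 116.1]]
1.15 [0.6516 0.1059 0.2773] [[190.1 151.8]] [[252.2 114.7]]
1.2 [0.659  0.1067 0.2802] [[189.6 148.6]] [[254.2 113.3]]
handle 208 ((0.4800184965133667, -0.34687089920043945), (0.016166269779205322, 0.12064176797866821), 83.8267822265625) (array([ 0.47973793, -0.345396  ]), np.float64(-5.811002719053114), array([0.00415   , 0.03562794]))
45 (array([ 0.57425688, -0.35680565]), np.float64(-4.695056142426743), array([0.00172742, 0.01856949])) 33 (array([ 0.59341547, -0.34122815]), np.float64(11.496647798302641), array([0.00779164, 0.03133115])) [ 0.5423168  -0.35197839  0.07070994] [ 0.61822616 -0.3228761   0.08098492] [ 0.61822616 -0.3228761   0.08372454]
```

Candidates: the grey cradle with the black-handled pole at top (352,215) and side (265,280); the empty pink cradle at top (300,183) and side (275,235), which is the look-alike. The crops show the black handle, the white rod and a prong pointing left (+y) on the grey one, so I choose that. The flap is open at about 1.2 rad, with the eye at top (189,149), and the wing is at about 0.03 rad.

```bash
cat >> h.py <<'E'
CY=np.radians(5.8);C0=np.array([.6632,.0669,0]);CM=R.from_euler('z',CY).as_matrix()
def cab(p): return C0+CM@np.array(p)
def pose():
    s=robot.read_state();M=R.from_rotvec(s['orientation']).as_matrix();return s,np.array(s['tool_pos']),M
def to(p,yawdeg=None,ref=None):
    "shift/turn numbers from current (or ref pos) to target TCP, tool x at yaw"
    s,t,M=pose()
    if ref is not None:t=np.array(ref)
    y=np.degrees(np.arctan2(M[1,0],M[0,0]));dd=0 if yawdeg is None else (yawdeg-y+180)%360-180
    print("now",t.round(4),"yaw",round(y,2),"-> t",((M.T@(np.array(p)-t))/.3).round(4),"turn",round(-dd/180,4))
E
python3 - <<'E'
from h import *
to([.42,.1,.22],174.2)
to([.4823,-.3465,.15],174.2)
# handle check from side view
im,d=load("side",0);P=cloud("side",d);v,u=np.mgrid[:384,:512]
m=(u>225)&(u<300)&(v>255)&(v<300)&(im.max(-1)<60)&(abs(P[...,2]-.076)<.012)
print(m.sum(),cv2.minAreaRect(P[m][:,:2].astype(np.float32)),P[m].mean(0),np.percentile(P[m][:,2],[5,95]))
for z in(.0,.01):
  im,d=load("top",0)
E
```

```text
now [0.1867 0.5697 0.2177] yaw 161.85 -> t [-1.2267 -1.2454 -0.0058] turn -0.0686
now [0.1867 0.5697 0.2177] yaw 161.85 -> t [-1.8877 -2.5946  0.2297] turn -0.0686
330 ((0.481056272983551, -0.3483909070491791), (0.018588900566101074, 0.12399272620677948), 84.39356994628906) [ 0.47990007 -0.35077944  0.07753767] [0.06795978 0.08243538]
```

drive_tool(
  steps=[
    {"tx": -0.15,"ty": -0.12,"tz": 0,"turn": -0.01,"jaw": 1},
    {"tx": -0.95,"ty": -0.95,"tz": 0,"turn": -0.0686,"jaw": 1},
    {"tx": -0.95,"ty": -0.95,"tz": 0,"turn": -0.0686,"jaw": 1},
    {"tx": -0.95,"ty": -0.95,"tz": 0,"turn": -0.0686,"jaw": 1},
    {"tx": -0.95,"ty": -0.95,"tz": 0,"turn": -0.0686,"jaw": 1},
    {"tx": -0.95,"ty": -0.95,"tz": 0,"turn": -0.0686,"jaw": 1},
    {"tx": -0.95,"ty": -0.95,"tz": 0,"turn": -0.0686,"jaw": 1},
    {"tx": -0.95,"ty": -0.95,"tz": 0,"turn": -0.0686,"jaw": 1},
    {"tx": -0.95,"ty": -0.95,"tz": 0,"turn": -0.0686,"jaw": 1},
    {"tx": -0.95,"ty": -0.95,"tz": 0,"turn": -0.0686,"jaw": 1},
    {"tx": -0.95,"ty": -0.95,"tz": 0,"turn": -0.0686,"jaw": 1},
  ],
)

```text
t: 1.2
tool_pos: [0.3685, 0.2112, 0.2184]
orientation: [-0.159, -3.137, -0.0]
force: [0.4, 0.4, -0.2]
opening: 0.093
```

```bash
python3 - <<'E'
from h import *
to([.43,-.05,.22],174.2)
to([.483,-.3478,.15],174.2)
print(robot.read_state()['q'])
E
```

```text
now [0.3685 0.2112 0.2184] yaw 174.2 -> t [-0.292  -0.8456 -0.0057] turn 0.0
now [0.3685 0.2112 0.2184] yaw 174.2 -> t [-0.5682 -1.8154  0.2272] turn 0.0
[ 3.99196077e-01 -3.62645955e-01  1.94378947e+00  5.71324967e-04
  1.56094275e+00 -1.07041538e+00]
```

drive_tool(
  steps=[
    {"tx": -0.29,"ty": -0.85,"jaw": 1},
    {"tx": -0.29,"ty": -0.85,"jaw": 1},
    {"tx": -0.29,"ty": -0.85,"jaw": 1},
    {"tx": -0.29,"ty": -0.85,"jaw": 1},
    {"tx": -0.29,"ty": -0.85,"jaw": 1},
    {"tx": -0.29,"ty": -0.85,"jaw": 1},
    {"tx": -0.57,"ty": -1,"jaw": 1},
    {"tx": -0.57,"ty": -1,"jaw": 1},
    {"tx": -0.57,"ty": -1,"jaw": 1},
    {"tx": -0.57,"ty": -1,"jaw": 1},
  ],
)

```text
schema error: expected keys jaw, tx, ty, tz, turn
```

```bash
python3 - <<'E'
from h import *
to([.483,-.3478,.13],174.2)
E
```

```text
now [0.3685 0.2112 0.2184] yaw 174.2 -> t [-0.5682 -1.8155  0.2938] turn 0.0
```

drive_tool(
  steps=[
    {"tx": -0.29,"ty": -0.85,"tz": 0,"turn": 0,"jaw": 1},
    {"tx": -0.29,"ty": -0.85,"tz": 0,"turn": 0,"jaw": 1},
    {"tx": -0.29,"ty": -0.85,"tz": 0,"turn": 0,"jaw": 1},
    {"tx": -0.29,"ty": -0.85,"tz": 0,"turn": 0,"jaw": 1},
    {"tx": -0.29,"ty": -0.85,"tz": 0,"turn": 0,"jaw": 1},
    {"tx": -0.29,"ty": -0.85,"tz": 0,"turn": 0,"jaw": 1},
    {"tx": -0.57,"ty": -1,"tz": 0,"turn": 0,"jaw": 1},
    {"tx": -0.57,"ty": -1,"tz": 0,"turn": 0,"jaw": 1},
    {"tx": -0.57,"ty": -1,"tz": 0,"turn": 0,"jaw": 1},
    {"tx": -0.57,"ty": -1,"tz": 0,"turn": 0,"jaw": 1},
  ],
)

```text
t: 2.2
tool_pos: [0.509, -0.1035, 0.2171]
orientation: [-0.156, -3.134, -0.002]
force: [0.7, 0.9, 0.4]
opening: 0.0929
```

```bash
python3 - <<'E'
from h import *
to([.483,-.3478,.13],174.2)
E
```

```text
now [ 0.509  -0.1035  0.2171] yaw 174.31 -> t [ 0.0045 -0.8192  0.2894] turn 0.0006
```

drive_tool(
  steps=[
    {"tx": 0.0,"ty": -0.815,"tz": 0.0,"turn": 0,"jaw": 1},
    {"tx": 0.0,"ty": -0.815,"tz": 0.0,"turn": 0,"jaw": 1},
    {"tx": 0.0,"ty": -0.815,"tz": 0.1,"turn": 0,"jaw": 1},
    {"tx": 0.0,"ty": -0.815,"tz": 0.2,"turn": 0,"jaw": 1},
    {"tx": 0.0,"ty": -0.815,"tz": 0.29,"turn": 0,"jaw": 1},
    {"tx": 0.0,"ty": -0.815,"tz": 0.29,"turn": 0,"jaw": 1},
    {"tx": 0.0,"ty": -0.815,"tz": 0.29,"turn": 0,"jaw": 1},
    {"tx": 0.0,"ty": -0.815,"tz": 0.29,"turn": 0,"jaw": 1},
  ],
)

```text
t: 3.0
tool_pos: [0.4845, -0.3467, 0.1325]
orientation: [0.157, 3.137, 0.001]
force: [0.8, 1.2, -0.3]
opening: 0.0933
```

```bash
python3 - <<'E'
from h import *
to([.483,-.3478,.054],174.2)
for n in("top","side"):grab(n,1)
crop("top",1,300,150,90,110,5,"d1");crop("side",1,200,200,130,110,5,"d2")
print(robot.read_state()['q'])
E
```

```text
now [ 0.4845 -0.3467  0.1325] yaw 174.27 -> t [ 0.0047 -0.0042  0.2615] turn 0.0004
[-7.06937067e-01  1.72746199e-01  1.59812581e+00  4.02134504e-04
  1.36783505e+00 -2.17862564e+00]
```

View pics/d1.png

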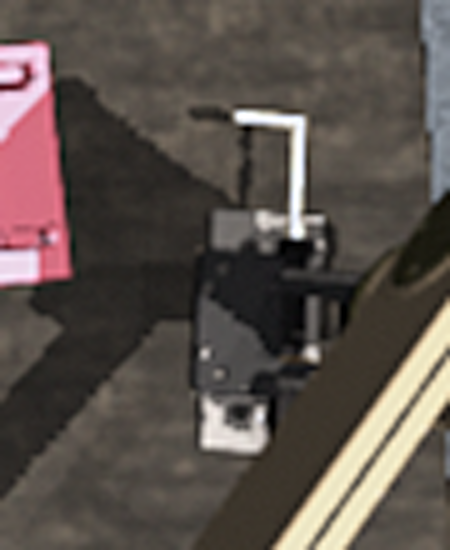

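View pics/d2.png

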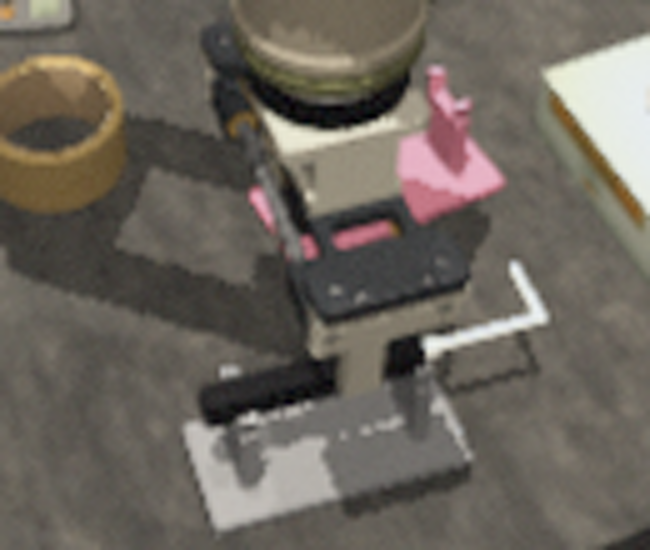

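drive_tool(
  steps=[
    {"tx": 0.004,"ty": -0.004,"tz": 0.13,"turn": 0,"jaw": 1},
    {"tx": 0.004,"ty": -0.004,"tz": 0.25,"turn": 0,"jaw": 1},
    {"tx": 0.004,"ty": -0.004,"tz": 0.26,"turn": 0,"jaw": 1},
    {"tx": 0.004,"ty": -0.004,"tz": 0.26,"turn": 0,"jaw": 1},
    {"tx": 0.004,"ty": -0.004,"tz": 0.26,"turn": 0,"jaw": 0.35},
    {"tx": 0.004,"ty": -0.004,"tz": 0.26,"turn": 0,"jaw": 0.35},
    {"tx": 0.004,"ty": -0.004,"tz": 0.26,"turn": 0,"jaw": 0.35},
    {"tx": 0.004,"ty": -0.004,"tz": 0.26,"turn": 0,"jaw": 0.35},
    {"tx": 0.004,"ty": -0.004,"tz": 0.26,"turn": 0,"jaw": 0.35},
    {"tx": 0.004,"ty": -0.004,"tz": 0.26,"turn": 0,"jaw": 0.35},
  ],
  force=10,
)

```text
t: 4.1
tool_pos: [0.4827, -0.3496, 0.0537]
orientation: [0.159, 3.137, -0.0]
force: [0.4, -0.5, -0.5]
opening: 0.0494
```

```bash
python3 - <<'E'
from h import *
to([.483,-.3478,.054],174.2)
for n in("top","side"):grab(n,2)
crop("side",2,225,230,100,80,6,"e2")
E
```

```text
now [ 0.4827 -0.3496  0.0537] yaw 174.19 -> t [-0.0005  0.0061 -0.0009] turn -0.0001
```

View pics/e2.png

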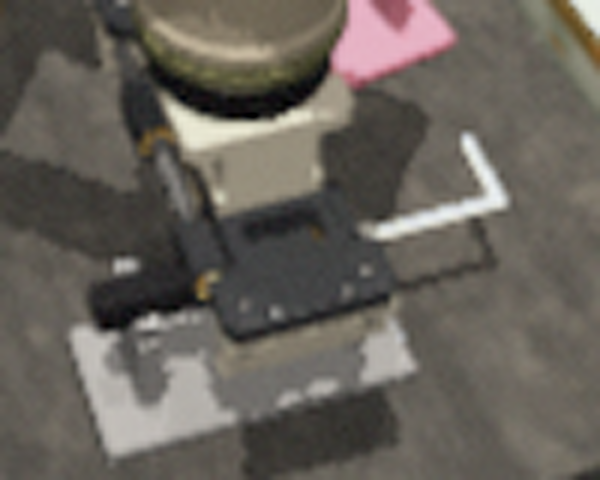

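drive_tool(
  steps=[
    {"tx": 0,"ty": 0.005,"tz": 0,"turn": 0,"jaw": 0},
    {"tx": 0,"ty": 0.005,"tz": 0,"turn": 0,"jaw": 0},
    {"tx": 0,"ty": 0.005,"tz": 0,"turn": 0,"jaw": 0},
    {"tx": 0,"ty": 0.005,"tz": 0,"turn": 0,"jaw": 0},
    {"tx": 0,"ty": 0.005,"tz": 0,"turn": 0,"jaw": 0},
    {"tx": 0,"ty": 0.005,"tz": 0,"turn": 0,"jaw": 0},
    {"tx": 0,"ty": 0.005,"tz": 0,"turn": 0,"jaw": 0},
    {"tx": 0,"ty": 0.005,"tz": 0,"turn": 0,"jaw": 0},
    {"tx": 0,"ty": 0.005,"tz": 0,"turn": 0,"jaw": 0},
    {"tx": 0,"ty": 0.005,"tz": 0,"turn": 0,"jaw": 0},
  ],
  force=12,
)

```text
t: 5.2
tool_pos: [0.4828, -0.348, 0.0536]
orientation: [-0.159, -3.137, -0.0]
force: [0.3, 1.4, -0.4]
opening: 0.0161
```

```bash
python3 - <<'E'
from h import *
to([.483,-.3478,.054],174.2)
print(robot.read_state()['wrist_torque'])
E
```

```text
now [ 0.4828 -0.348   0.0536] yaw 174.19 -> t [-0.0007  0.0006 -0.0014] turn -0.0
[ 0.18626204 -0.01635317 -0.01184018]
```

drive_tool(
  steps=[
    {"tx": 0,"ty": 0.005,"tz": 0,"turn": 0,"jaw": 0},
    {"tx": 0,"ty": 0.003,"tz": 0,"turn": 0,"jaw": 0},
    {"tx": 0,"ty": 0,"tz": -0.05,"turn": 0,"jaw": 0},
    {"tx": 0,"ty": 0,"tz": -0.15,"turn": 0,"jaw": 0},
    {"tx": 0,"ty": 0,"tz": -0.3,"turn": 0,"jaw": 0},
    {"tx": 0,"ty": 0,"tz": -0.45,"turn": 0,"jaw": 0},
    {"tx": 0,"ty": 0,"tz": -0.6,"turn": 0,"jaw": 0},
    {"tx": 0,"ty": 0,"tz": -0.72,"turn": 0,"jaw": 0},
    {"tx": 0,"ty": 0,"tz": -0.72,"turn": 0,"jaw": 0},
    {"tx": 0,"ty": 0,"tz": -0.72,"turn": 0,"jaw": 0},
  ],
  force=50,
)

```text
t: 6.2
tool_pos: [0.4833, -0.3486, 0.2719]
orientation: [0.159, 3.135, -0.004]
force: [0.2, 0.2, -1.9]
opening: 0.0155
```

```bash
python3 - <<'E'
from h import *
s,t,M=pose()
for n in("top","side"):
    im,d=grab(n,3);P=cloud(n,d)
    # pole z level: grasp z
    m=(abs(P[...,2]-(t[2]+.019))<.03)&(im.min(-1)>140)&(P[...,0]>t[0]+.04)&(P[...,0]<t[0]+.17)&(abs(P[...,1]-t[1])<.08)
    q=P[m]-t; print(n,m.sum());Y=np.radians(-5.8)
    a=q@R.from_euler('z',Y).as_matrix()
    print("pole frame rel TCP",np.percentile(a,[2,25,50,75,98],axis=0).round(4))
    rod=a[(a[:,1]<.01)&(a[:,0]<.12)];pr=a[a[:,1]>.01]
    print("rod med",np.median(rod,axis=0).round(4),np.polyfit(rod[:,0],rod[:,1],1),np.polyfit(rod[:,0],rod[:,2],1),"prong",np.median(pr,axis=0).round(4),pr[:,1].max(initial=0))
crop("side",3,215,150,120,100,6,"f2")
to(cab([-.13,-.04,.262]),185.8)
E
```

```text
top 130
pole frame rel TCP [[ 0.0636 -0.0045  0.0175]
 [ 0.0862 -0.0017  0.02  ]
 [ 0.113   0.0005  0.0212]
 [ 0.1285  0.0083  0.0224]
 [ 0.1325  0.0352  0.0255]]
rod med [ 0.0889 -0.0006  0.0213] [-1.21056797e-02  9.66357131e-05] [-0.03141081  0.02426805] prong [0.1299 0.026  0.021 ] 0.03720541238513198
side 83
pole frame rel TCP [[ 0.0822 -0.0055  0.0137]
 [ 0.1002 -0.0036  0.0158]
 [ 0.1215 -0.001   0.0166]
 [ 0.1293  0.0109  0.0175]
 [ 0.1334  0.0342  0.0185]]
rod med [ 0.1    -0.0028  0.0167] [-0.00308814 -0.00237715] [-0.02325393  0.01886038] prong [0.1296 0.0234 0.0164] 0.03544170330108223
now [ 0.4822 -0.3476  0.2685] yaw 174.19 -> t [-0.0627  1.2179  0.0228] turn -0.0645
```

View pics/f2.png

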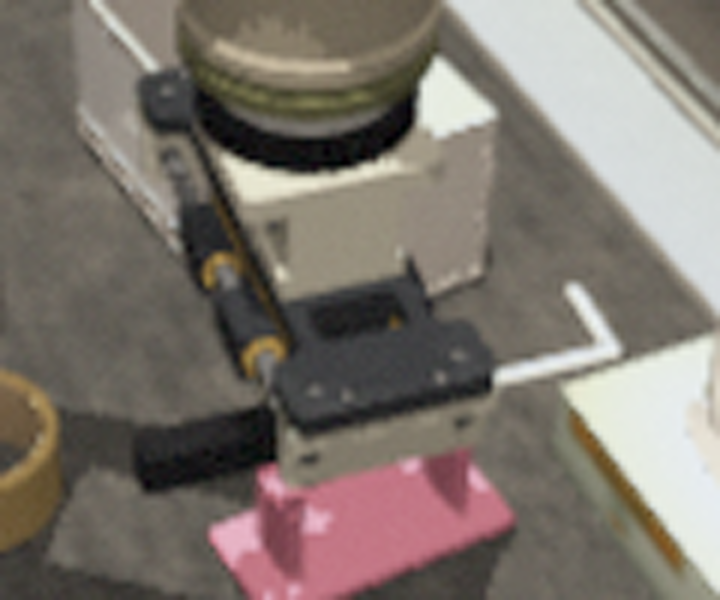

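The crop shows the pole held level, prong at about (595,320) of the crop pointing left, lifted well clear of both cradles.

drive_tool(
  steps=[
    {"tx": 0,"ty": 0.12,"tz": 0,"turn": 0,"jaw": 0},
    {"tx": -0.02,"ty": 0.27,"tz": 0,"turn": -0.02,"jaw": 0},
    {"tx": -0.03,"ty": 0.42,"tz": 0,"turn": -0.04,"jaw": 0},
    {"tx": -0.04,"ty": 0.57,"tz": 0,"turn": -0.0645,"jaw": 0},
    {"tx": -0.05,"ty": 0.72,"tz": 0,"turn": -0.0645,"jaw": 0},
    {"tx": -0.05,"ty": 0.85,"tz": 0,"turn": -0.0645,"jaw": 0},
    {"tx": -0.06,"ty": 0.92,"tz": 0,"turn": -0.0645,"jaw": 0},
    {"tx": -0.06,"ty": 0.95,"tz": 0,"turn": -0.0645,"jaw": 0},
    {"tx": -0.06,"ty": 0.95,"tz": 0,"turn": -0.0645,"jaw": 0},
    {"tx": -0.06,"ty": 0.95,"tz": 0,"turn": -0.0645,"jaw": 0},
    {"tx": -0.06,"ty": 0.95,"tz": 0,"turn": -0.0645,"jaw": 0},
  ],
)

```text
t: 7.4
tool_pos: [0.5292, -0.0676, 0.2692]
orientation: [0.157, -3.137, 0.0]
force: [-0.4, -0.1, -0.7]
opening: 0.0157
```

```bash
python3 - <<'E'
from h import *
to(cab([-.13,-.035,.263]),185.8)
E
```

```text
now [ 0.5292 -0.0676  0.2692] yaw -174.28 -> t [-0.0559  0.2843  0.0206] turn -0.0004
```

drive_tool(
  steps=[
    {"tx": -0.02,"ty": 0.1,"tz": 0.02,"turn": 0,"jaw": 0},
    {"tx": -0.04,"ty": 0.2,"tz": 0.02,"turn": 0,"jaw": 0},
    {"tx": -0.056,"ty": 0.26,"tz": 0.02,"turn": 0,"jaw": 0},
    {"tx": -0.056,"ty": 0.284,"tz": 0.02,"turn": 0,"jaw": 0},
    {"tx": -0.056,"ty": 0.284,"tz": 0.02,"turn": 0,"jaw": 0},
    {"tx": -0.056,"ty": 0.284,"tz": 0.02,"turn": 0,"jaw": 0},
    {"tx": -0.056,"ty": 0.284,"tz": 0.02,"turn": 0,"jaw": 0},
  ],
)

```text
t: 8.1
tool_pos: [0.5376, 0.0189, 0.2637]
orientation: [-0.157, 3.138, -0.001]
force: [-0.1, -0.5, -1.7]
opening: 0.0154
```

```bash
python3 - <<'E'
from h import *
s,t,M=pose();print(t.round(4),(CM.T@(t-C0)).round(4))
for n in("top","side"):
    im,d=grab(n,4);Q=(cloud(n,d)-C0)@CM
    m=(Q[...,2]>.25)&(Q[...,2]<.32)&(abs(Q[...,0])<.06)&(im.min(-1)>110)
    m1=m&(Q[...,1]<.012)&(Q[...,1]>-.05)
    pr=Q[m1&(Q[...,1]>-.025)];rod=Q[m1&(Q[...,1]<-.025)]
    print(n,"prong",len(pr),np.median(pr,axis=0).round(4),pr.max(0).round(4),"rod",np.median(rod,axis=0).round(4) if len(rod) else 0)
    m=(Q[...,2]>.25)&(Q[...,2]<.32)&(abs(Q[...,0])<.03)&(abs(Q[...,1]-.04)<.008)
    e=Q[m];r=np.hypot(e[:,0]-.055,e[:,2]-.13);e=e[r>.138];print("eye",len(e),np.percentile(e,[2,50,98],axis=0).round(4))
crop("side",4,200,80,110,90,7,"g2");crop("top",4,160,110,110,90,7,"g1")
E
```

```text
[0.5376 0.0189 0.2637] [-0.1298 -0.035   0.2637]
top prong 61 [ 0.0036 -0.0086  0.2808] [0.015  0.0118 0.2872] rod [-0.0015 -0.0347  0.2839]
eye 37 [[-0.0041  0.0372  0.2641]
 [ 0.0076  0.0395  0.2922]
 [ 0.0167  0.0429  0.3003]]
side prong 19 [ 0.0019 -0.0135  0.2784] [0.0136 0.0109 0.2825] rod [-0.0169 -0.0388  0.2813]
eye 32 [[-0.0099  0.0337  0.2612]
 [ 0.0097  0.0384  0.2838]
 [ 0.0175  0.042   0.2965]]
```

View pics/g1.png

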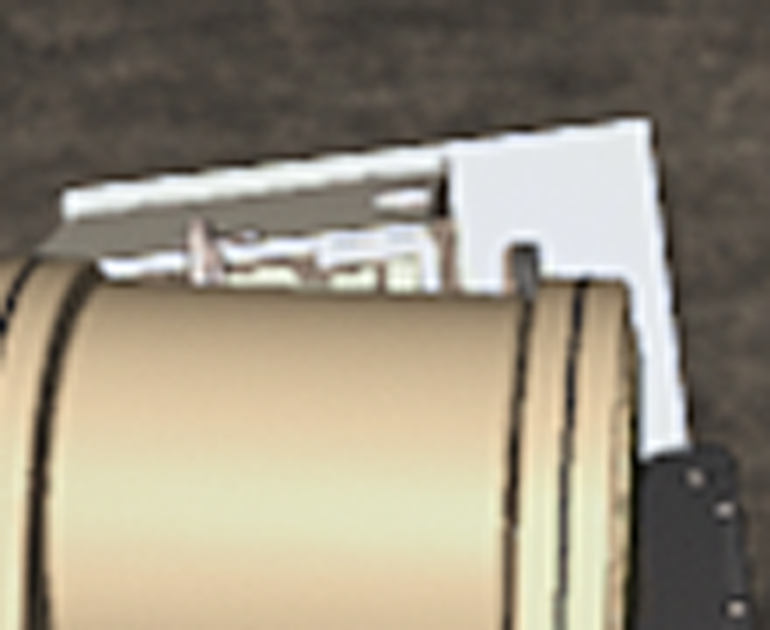

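View pics/g2.png

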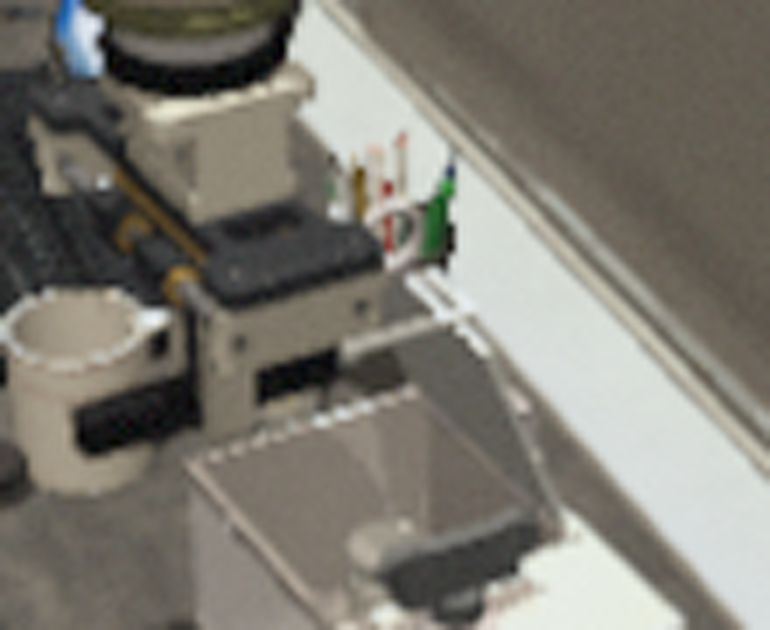

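```bash
python3 - <<'E'
from h import *
for p in ([0,-.036,.2805],[0,.004,.2805],[0,.04,.2805]):
    print(((proj("side",cab(p))-[200,80])*7+3).round(), ((proj("top",cab(p))-[160,110])*7+3).round())
im,d=load("side",0)
th=np.linspace(0,2*np.pi,40)
big=cv2.resize(im[95:135,235:275],None,fx=12,fy=12,interpolation=cv2.INTER_CUBIC)
big2=big.copy()
for r in(.013,.019):
    q=np.array([cab([r*np.cos(a),.04,.2805+r*np.sin(a)]) for a in th]);uv=((proj("side",q)-[235,95]+.5)*12).astype(int)
    cv2.polylines(big2,[uv],True,(0,0,255),1)
cv2.imwrite("pics/ring.png",np.hstack([big,big2]))
E
```

```text
[[466. 311.]] [[426. 246.]]
[[421. 270.]] [[312. 260.]]
[[383. 235.]] [[210. 273.]]
```

View pics/ring.png

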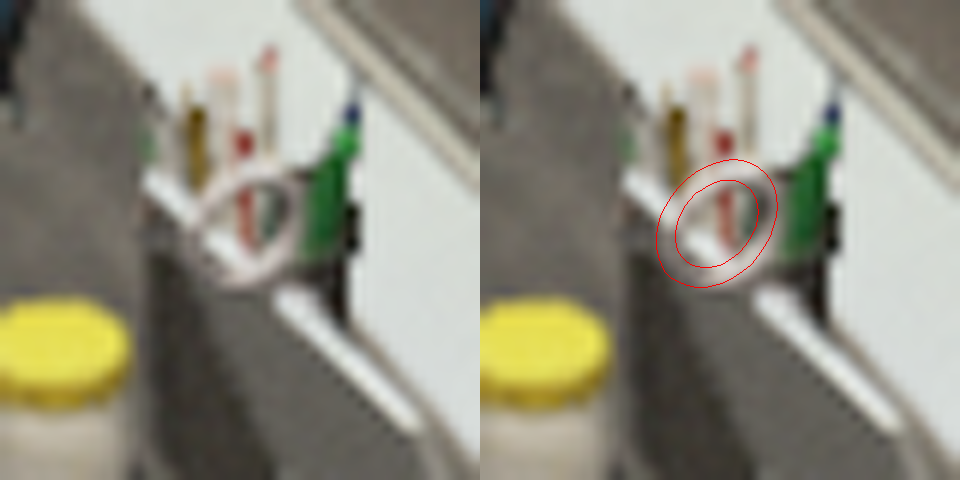

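```bash
python3 - <<'E'
from h import *
im,d=load("side",4)
x0,y0,k=240,98,14
big=cv2.resize(im[y0:y0+40,x0:x0+40],None,fx=k,fy=k,interpolation=cv2.INTER_CUBIC);b2=big.copy()
th=np.linspace(0,2*np.pi,40)
def P(q): return ((proj("side",np.array(q))-[x0,y0]+.5)*k).astype(int)
for r in(.013,.019):
    cv2.polylines(b2,[P([cab([.002+r*np.cos(a),.04,.2805+r*np.sin(a)]) for a in th])],True,(0,0,255),1)
cv2.polylines(b2,[P([cab([-.05,-.036,.2805]),cab([0,-.036,.2805]),cab([0,.004,.2805]),cab([0,.04,.2805])])],False,(255,0,0),1)
cv2.imwrite("pics/ring4.png",cv2.resize(np.hstack([big,b2]),None,fx=.7,fy=.7))
E
```

```text
(no output)
```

View pics/ring4.png

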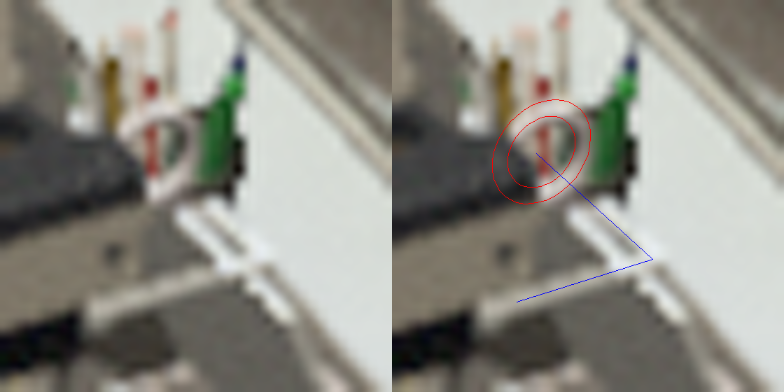

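```bash
python3 - <<'E'
from h import *
to(cab([-.129,.022,.263]),185.8)
E
```

```text
now [0.5376 0.0192 0.2636] yaw -174.26 -> t [-0.0023  0.1891  0.0021] turn -0.0003
```

drive_tool(
  steps=[
    {"tx": -0.003,"ty": 0.04,"tz": 0.002,"turn": 0,"jaw": 0},
    {"tx": -0.003,"ty": 0.08,"tz": 0.002,"turn": 0,"jaw": 0},
    {"tx": -0.003,"ty": 0.12,"tz": 0.002,"turn": 0,"jaw": 0},
    {"tx": -0.003,"ty": 0.16,"tz": 0.002,"turn": 0,"jaw": 0},
    {"tx": -0.003,"ty": 0.19,"tz": 0.002,"turn": 0,"jaw": 0},
    {"tx": -0.003,"ty": 0.19,"tz": 0.002,"turn": 0,"jaw": 0},
    {"tx": -0.003,"ty": 0.19,"tz": 0.002,"turn": 0,"jaw": 0},
    {"tx": -0.003,"ty": 0.19,"tz": 0.002,"turn": 0,"jaw": 0},
  ],
)

```text
t: 9.0
tool_pos: [0.5328, 0.0767, 0.263]
orientation: [-0.159, 3.138, -0.0]
force: [-0.5, -0.1, -1.5]
opening: 0.0159
```

```bash
python3 - <<'E'
from h import *
s,t,M=pose();print((CM.T@(t-C0)).round(4),s['force'].round(2))
im,d=grab("side",5);
x0,y0,k=235,95,14
big=cv2.resize(im[y0:y0+40,x0:x0+40],None,fx=k,fy=k,interpolation=cv2.INTER_CUBIC)
cv2.imwrite("pics/ring5.png",big)
Q=(cloud("side",d)-C0)@CM
m=(Q[...,2]>.25)&(Q[...,2]<.32)&(abs(Q[...,0])<.03)&(abs(Q[...,1]-.04)<.008)
e=Q[m];r=np.hypot(e[:,0]-.055,e[:,2]-.13);e=e[r>.138];print("eye",len(e),np.percentile(e,[2,50,98],axis=0).round(4))
E
```

```text
[-0.1287  0.0229  0.263 ] [-0.47 -0.09 -1.52]
eye 44 [[-0.0174  0.0331  0.2614]
 [-0.0003  0.038   0.282 ]
 [ 0.017   0.0474  0.2956]]
```

View pics/ring5.png

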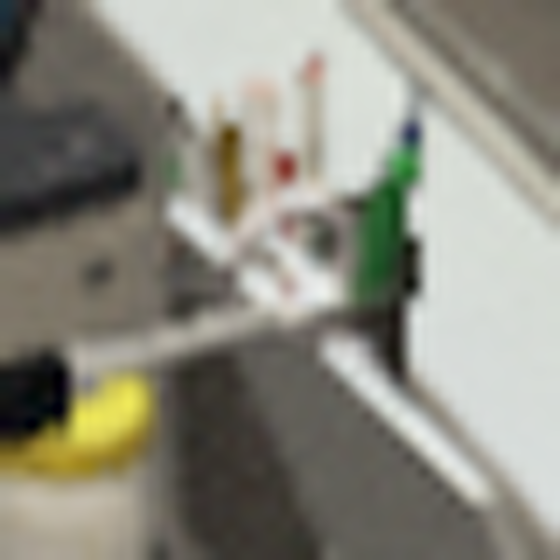

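```bash
python3 - <<'E'
from h import *
s,t,M=pose();tc=CM.T@(t-C0)
for a in [1.14,1.06,.98,.9,.82,.74,.66,.58,.5,.42,.34,.26,.18,.1,.02,-.06]:
    h=np.array([.055-.16*np.cos(a)+.003*np.sin(a)-.13,tc[1],.13+.16*np.sin(a)+.003*np.cos(a)-.017])
    print(a,((M.T@CM@(h-tc))/.3).round(3),(C0+CM@h).round(3))
E
```

```text
1.14 [ 0.035 -0.     0.011] [0.523 0.076 0.26 ]
1.06 [ 0.073 -0.     0.03 ] [0.511 0.074 0.254]
0.98 [ 0.11  -0.     0.052] [0.5   0.073 0.248]
0.9 [ 0.145 -0.     0.076] [0.49  0.072 0.24 ]
0.82 [ 0.178 -0.     0.103] [0.48  0.071 0.232]
0.74 [ 0.208 -0.     0.133] [0.471 0.07  0.223]
0.66 [ 0.236 -0.     0.165] [0.462 0.069 0.213]
0.58 [ 0.262 -0.     0.2  ] [0.455 0.069 0.203]
0.5 [ 0.284 -0.     0.236] [0.448 0.068 0.192]
0.42 [ 0.304 -0.     0.274] [0.442 0.067 0.181]
0.34 [ 0.32  -0.     0.313] [0.437 0.067 0.169]
0.26 [ 0.334 -0.     0.353] [0.433 0.066 0.157]
0.18 [ 0.344 -0.     0.395] [0.43  0.066 0.145]
0.1 [ 0.351 -0.     0.437] [0.428 0.066 0.132]
0.02 [ 0.354 -0.     0.48 ] [0.427 0.066 0.119]
-0.06 [ 0.354 -0.     0.522] [0.427 0.066 0.106]
```

The prong's end shows inside the ring at (265,240) of the crop, with no contact force. Next is the first part of the arc.

drive_tool(
  steps=[
    {"tx": 0.035,"ty": 0,"tz": 0.011,"turn": 0,"jaw": 0},
    {"tx": 0.073,"ty": 0,"tz": 0.03,"turn": 0,"jaw": 0},
    {"tx": 0.11,"ty": 0,"tz": 0.052,"turn": 0,"jaw": 0},
    {"tx": 0.145,"ty": 0,"tz": 0.076,"turn": 0,"jaw": 0},
    {"tx": 0.178,"ty": 0,"tz": 0.103,"turn": 0,"jaw": 0},
    {"tx": 0.208,"ty": 0,"tz": 0.133,"turn": 0,"jaw": 0},
    {"tx": 0.236,"ty": 0,"tz": 0.165,"turn": 0,"jaw": 0},
    {"tx": 0.262,"ty": 0,"tz": 0.2,"turn": 0,"jaw": 0},
    {"tx": 0.262,"ty": 0,"tz": 0.2,"turn": 0,"jaw": 0},
    {"tx": 0.262,"ty": 0,"tz": 0.2,"turn": 0,"jaw": 0},
  ],
  force=60,
)

```text
t: 10.05
tool_pos: [0.4547, 0.0687, 0.2033]
orientation: [-0.158, 3.137, -0.0]
force: [-0.5, 0.1, -0.7]
opening: 0.0155
```

```bash
python3 - <<'E'
from h import *
s,t,M=pose();tc=CM.T@(t-C0);print(tc.round(4),s['force'].round(2))
im,d=grab("side",6);
x0,y0,k=205,85,7
big=cv2.resize(im[y0:y0+85,x0:x0+110],None,fx=k,fy=k,interpolation=cv2.INTER_CUBIC)
cv2.imwrite("pics/ring6.png",big)
for a in [.5,.42,.34,.26,.18,.1,.02,-.06]:
    h=np.array([.055-.16*np.cos(a)+.003*np.sin(a)-.13,tc[1],.13+.16*np.sin(a)+.003*np.cos(a)-.017])
    print(a,((M.T@CM@(h-tc))/.3).round(3),(C0+CM@h).round(3))
E
```

```text
[-0.2072  0.0229  0.2033] [-0.51  0.11 -0.74]
0.5 [ 0.023 -0.     0.037] [0.448 0.068 0.192]
0.42 [ 0.042 -0.     0.074] [0.442 0.067 0.181]
0.34 [ 0.059 -0.     0.114] [0.437 0.067 0.169]
0.26 [ 0.072 -0.     0.154] [0.433 0.067 0.157]
0.18 [ 0.082 -0.     0.196] [0.43  0.066 0.145]
0.1 [ 0.089 -0.     0.238] [0.428 0.066 0.132]
0.02 [ 0.092 -0.     0.28 ] [0.427 0.066 0.119]
-0.06 [ 0.092 -0.     0.323] [0.427 0.066 0.106]
```

View pics/ring6.png

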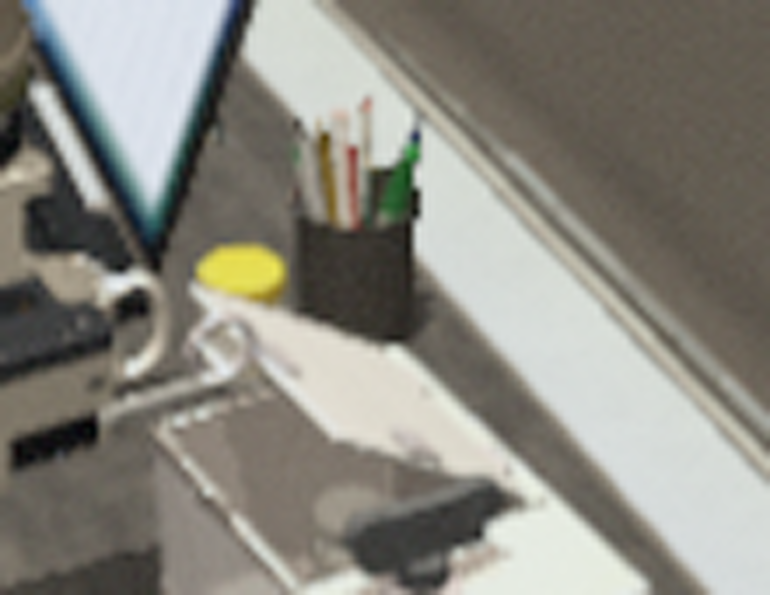

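The flap follows, and the prong shows inside the ring at about (220,345).

drive_tool(
  steps=[
    {"tx": 0.023,"ty": 0,"tz": 0.037,"turn": 0,"jaw": 0},
    {"tx": 0.042,"ty": 0,"tz": 0.074,"turn": 0,"jaw": 0},
    {"tx": 0.059,"ty": 0,"tz": 0.114,"turn": 0,"jaw": 0},
    {"tx": 0.072,"ty": 0,"tz": 0.154,"turn": 0,"jaw": 0},
    {"tx": 0.082,"ty": 0,"tz": 0.196,"turn": 0,"jaw": 0},
    {"tx": 0.089,"ty": 0,"tz": 0.238,"turn": 0,"jaw": 0},
    {"tx": 0.092,"ty": 0,"tz": 0.28,"turn": 0,"jaw": 0},
    {"tx": 0.092,"ty": 0,"tz": 0.3,"turn": 0,"jaw": 0},
    {"tx": 0.092,"ty": 0,"tz": 0.312,"turn": 0,"jaw": 0},
    {"tx": 0.092,"ty": 0,"tz": 0.312,"turn": 0,"jaw": 0},
  ],
)

```text
t: 11.1
tool_pos: [0.4269, 0.0662, 0.109]
orientation: [0.159, -3.137, -0.0]
force: [0.4, 0.1, -1.0]
opening: 0.0158
```

```bash
cat > flap.py <<'E'
from h import *
def flap(n,tag):
    im,d=grab(n,tag);Q=(cloud(n,d)-C0)@CM
    m=(Q[...,0]>-.07)&(Q[...,0]<.05)&(Q[...,1]>-.03)&(Q[...,1]<.11)&(Q[...,2]>.125)&(Q[...,2]<.2)&(im.min(-1)>120)
    q=Q[m];p=np.polyfit(-q[:,0],q[:,2],1)
    r=(Q[...,0]>-.07)&(Q[...,0]<.06)&(Q[...,1]<-.09)&(Q[...,1]>-.115)&(abs(Q[...,2]-.13)<.02)
    print(n,"flap pts",len(q),"slope",p.round(4),"median z",np.median(q[:,2]).round(4),"roof z",np.median(Q[r][:,2]).round(4), "front z",np.median(q[q[:,0]<-.04][:,2]),"rear",np.median(q[q[:,0]>.02][:,2]))
E
python3 - <<'E'
from flap import *
s,t,M=pose();tc=CM.T@(t-C0);print(tc.round(4),s['force'].round(2))
flap("side",7);flap("top",7)
crop("side",7,205,85,110,85,7,"h7")
E
```

```text
[-0.2351  0.0232  0.109 ] [ 0.39  0.1  -1.  ]
side flap pts 682 slope [0.0084 0.1341] median z 0.1342 roof z 0.128 front z 0.1346591772354203 rear 0.13391151305213433
top flap pts 2081 slope [0.0085 0.1363] median z 0.1364 roof z 0.1301 front z 0.13664111875952234 rear 0.1359651441780474
```

View pics/h7.png

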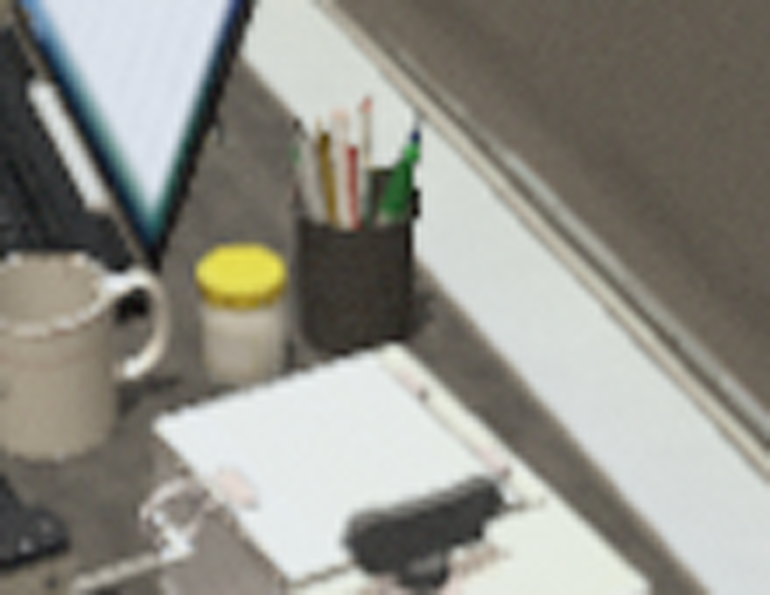

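drive_tool(
  steps=[
    {"tx": 0,"ty": 0,"tz": 0.008,"turn": 0,"jaw": 0},
    {"tx": 0,"ty": 0,"tz": 0.016,"turn": 0,"jaw": 0},
    {"tx": 0,"ty": 0,"tz": 0.02,"turn": 0,"jaw": 0},
    {"tx": 0,"ty": 0,"tz": 0.02,"turn": 0,"jaw": 0},
    {"tx": 0,"ty": 0,"tz": 0.02,"turn": 0,"jaw": 0},
  ],
)

```text
t: 11.7
tool_pos: [0.4281, 0.0663, 0.1042]
orientation: [-0.159, 3.135, 0.0]
force: [2.1, 0.7, 4.0]
opening: 0.0158
```

```bash
python3 - <<'E'
from flap import *
s,t,M=pose();tc=CM.T@(t-C0);print(tc.round(4),s['force'].round(2),s['wrist_torque'].round(2))
flap("side",8);flap("top",8)
E
```

```text
[-0.234   0.0231  0.1042] [2.09 0.65 4.03] [ 0.23 -0.82 -0.06]
side flap pts 683 slope [0.004 0.134] median z 0.134 roof z 0.1283 front z 0.13424160916289374 rear 0.1341932278971189
top flap pts 2083 slope [0.0026 0.1359] median z 0.1359 roof z 0.1299 front z 0.13587813041215013 rear 0.13590256355196417
```

drive_tool(
  steps=[
    {"tx": 0,"ty": 0,"tz": -0.01,"turn": 0,"jaw": 0},
    {"tx": 0,"ty": 0,"tz": -0.02,"turn": 0,"jaw": 0},
    {"tx": 0,"ty": 0,"tz": -0.03,"turn": 0,"jaw": 0},
    {"tx": 0,"ty": 0,"tz": -0.03,"turn": 0,"jaw": 0},
    {"tx": 0,"ty": 0,"tz": -0.03,"turn": 0,"jaw": 0},
  ],
)

```text
t: 12.3
tool_pos: [0.4266, 0.0662, 0.112]
orientation: [0.159, -3.136, 0.0]
force: [0.0, -0.3, -1.6]
opening: 0.0157
```

```bash
python3 - <<'E'
from flap import *
s,t,M=pose();tc=CM.T@(t-C0);print(tc.round(4),s['force'].round(2),s['wrist_torque'].round(2))
flap("side",9)
im,d=load("side",9);Q=(cloud("side",d)-C0)@CM
m=(Q[...,0]>-.19)&(Q[...,0]<-.11)&(Q[...,1]<.027)&(Q[...,1]>.005)&(Q[...,2]>.1)&(Q[...,2]<.16)&(im.min(-1)>110)
q=Q[m];print("rod",len(q),np.median(q,axis=0).round(4),np.polyfit(q[:,0]-tc[0],q[:,2]-tc[2],1).round(4))
x0,y0,k=210,130,14
b=cv2.resize(im[y0:y0+40,x0:x0+40],None,fx=k,fy=k,interpolation=cv2.INTER_CUBIC);b2=b.copy()
th=np.linspace(0,2*np.pi,40)
def P(q): return ((proj("side",np.array(q))-[x0,y0]+.5)*k).astype(int)
for r in(.013,.019): cv2.polylines(b2,[P([cab([-.105+r*np.cos(a),.04,.133+r*np.sin(a)]) for a in th])],True,(0,0,255),1)
h=tc+[.13,0,.017]
cv2.polylines(b2,[P([cab(h-[.05,0,0]),cab(h),cab(h+[0,.039,0])])],False,(255,0,0),1)
cv2.imwrite("pics/ring9.png",cv2.resize(np.hstack([b,b2]),None,fx=.7,fy=.7))
E
```

```text
[-0.2354  0.0232  0.112 ] [ 0.03 -0.27 -1.62] [0.03 0.02 0.03]
side flap pts 690 slope [0.0019 0.134 ] median z 0.134 roof z 0.1283 front z 0.1343541984331063 rear 0.1339576225373133
rod 25 [-0.1389  0.0192  0.13  ] [0.0285 0.0148]
```

View pics/ring9.png

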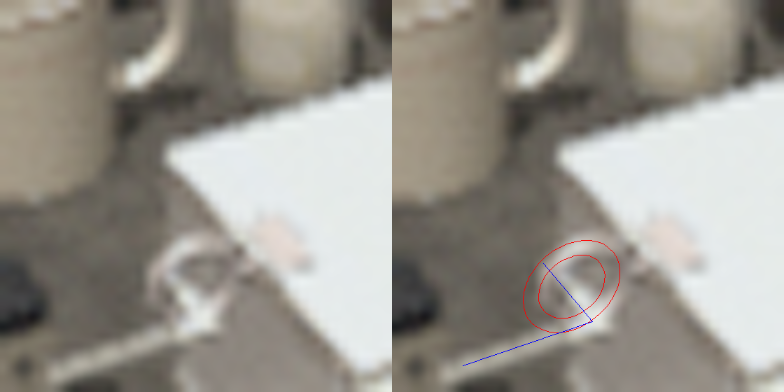

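drive_tool(
  steps=[
    {"tx": 0,"ty": 0,"tz": -0.015,"turn": 0,"jaw": 0},
    {"tx": 0,"ty": 0,"tz": -0.015,"turn": 0,"jaw": 0},
    {"tx": 0,"ty": 0,"tz": -0.015,"turn": 0,"jaw": 0},
    {"tx": 0,"ty": -0.03,"tz": -0.015,"turn": 0,"jaw": 0},
    {"tx": 0,"ty": -0.06,"tz": -0.015,"turn": 0,"jaw": 0},
    {"tx": 0,"ty": -0.09,"tz": -0.015,"turn": 0,"jaw": 0},
    {"tx": 0,"ty": -0.09,"tz": -0.015,"turn": 0,"jaw": 0},
  ],
)

```text
t: 13.05
tool_pos: [0.43, 0.038, 0.1169]
orientation: [0.157, -3.138, 0.001]
force: [0.8, 0.1, -1.6]
opening: 0.0156
```

```bash
python3 - <<'E'
from flap import *
s,t,M=pose();tc=CM.T@(t-C0);print(tc.round(4),s['force'].round(2),s['wrist_torque'].round(2))
flap("side",10)
im,d=load("side",10)
x0,y0,k=200,125,12
cv2.imwrite("pics/ring10.png",cv2.resize(im[y0:y0+50,x0:x0+60],None,fx=k,fy=k,interpolation=cv2.INTER_CUBIC))
E
```

```text
[-0.235  -0.0052  0.1169] [ 0.81  0.13 -1.64] [0.01 0.03 0.03]
side flap pts 694 slope [0.0039 0.134 ] median z 0.1341 roof z 0.1284 front z 0.1343900135483499 rear 0.13414099230558002
```

View pics/ring10.png

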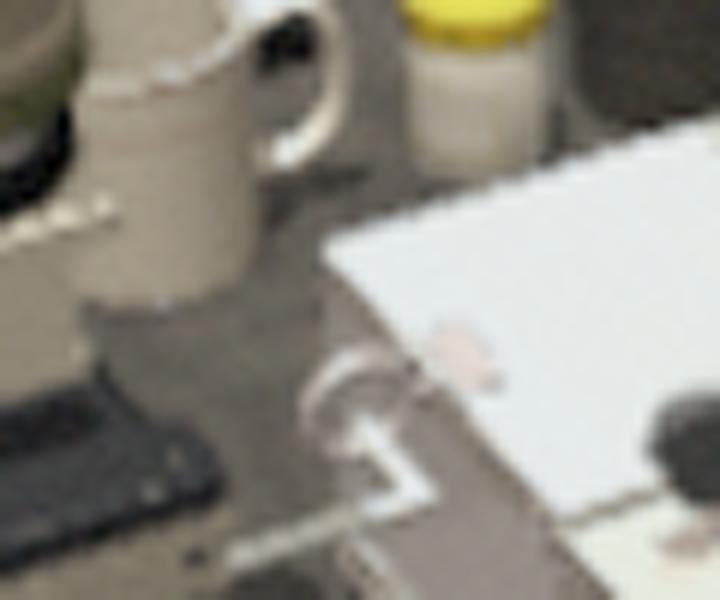

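drive_tool(
  steps=[
    {"tx": 0,"ty": -0.04,"tz": 0,"turn": 0,"jaw": 0},
    {"tx": 0,"ty": -0.08,"tz": 0,"turn": 0,"jaw": 0},
    {"tx": 0,"ty": -0.13,"tz": 0,"turn": 0,"jaw": 0},
    {"tx": 0,"ty": -0.16,"tz": 0,"turn": 0,"jaw": 0},
    {"tx": 0,"ty": -0.2,"tz": -0.1,"turn": 0,"jaw": 0},
    {"tx": 0,"ty": -0.25,"tz": -0.2,"turn": 0,"jaw": 0},
    {"tx": 0,"ty": -0.35,"tz": -0.3,"turn": 0.02,"jaw": 0},
    {"tx": 0,"ty": -0.5,"tz": -0.35,"turn": 0.04,"jaw": 0},
    {"tx": 0,"ty": -0.65,"tz": -0.35,"turn": 0.0645,"jaw": 0},
    {"tx": 0,"ty": -0.75,"tz": -0.35,"turn": 0.0645,"jaw": 0},
    {"tx": 0,"ty": -0.75,"tz": -0.35,"turn": 0.0645,"jaw": 0},
    {"tx": 0,"ty": -0.75,"tz": -0.35,"turn": 0.0645,"jaw": 0},
  ],
)

```text
t: 14.3
tool_pos: [0.4522, -0.1851, 0.2216]
orientation: [-0.162, -3.137, -0.001]
force: [-0.1, 0.7, -0.4]
opening: 0.0152
```

```bash
python3 - <<'E'
from flap import *
to([.4828,-.348,.16],174.19)
flap("side",11);flap("top",11)
E
```

```text
now [ 0.4522 -0.1851  0.2216] yaw 174.09 -> t [-0.1575 -0.5299  0.2048] turn -0.0006
side flap pts 559 slope [-0.0016  0.134 ] median z 0.1341 roof z 0.1285 front z 0.13402728011152598 rear 0.13407592068705115
top flap pts 2076 slope [0.0035 0.136 ] median z 0.1359 roof z 0.13 front z 0.13608530907783623 rear 0.1359222309243061
```

Flap shut. Next I carry the pole to above the cradle.

drive_tool(
  steps=[
    {"tx": -0.05,"ty": -0.12,"tz": 0,"turn": 0,"jaw": 0},
    {"tx": -0.1,"ty": -0.26,"tz": 0,"turn": 0,"jaw": 0},
    {"tx": -0.15,"ty": -0.4,"tz": 0,"turn": 0,"jaw": 0},
    {"tx": -0.158,"ty": -0.49,"tz": 0,"turn": 0,"jaw": 0},
    {"tx": -0.158,"ty": -0.53,"tz": 0.1,"turn": -0.0006,"jaw": 0},
    {"tx": -0.158,"ty": -0.53,"tz": 0.2,"turn": -0.0006,"jaw": 0},
    {"tx": -0.158,"ty": -0.53,"tz": 0.2,"turn": -0.0006,"jaw": 0},
    {"tx": -0.158,"ty": -0.53,"tz": 0.2,"turn": -0.0006,"jaw": 0},
    {"tx": -0.158,"ty": -0.53,"tz": 0.2,"turn": -0.0006,"jaw": 0},
    {"tx": -0.158,"ty": -0.53,"tz": 0.2,"turn": -0.0006,"jaw": 0},
  ],
)

```text
t: 15.4
tool_pos: [0.485, -0.3477, 0.1644]
orientation: [0.154, 3.135, -0.003]
force: [0.3, 0.0, -1.2]
opening: 0.0157
```

```bash
python3 - <<'E'
from h import *
s,t,M=pose()
Y=R.from_euler('z',np.radians(-5.8)).as_matrix()
for n in("top","side"):
    im,d=grab(n,12);P=cloud(n,d)
    m=(abs(P[...,2]-(t[2]+.019))<.03)&(im.min(-1)>140)&(P[...,0]>t[0]+.04)&(P[...,0]<t[0]+.17)&(abs(P[...,1]-t[1])<.08)
    a=(P[m]-t)@Y
    rod=a[(a[:,1]<.01)&(a[:,0]<.12)];pr=a[a[:,1]>.01]
    print(n,"rod med",np.median(rod,axis=0).round(4),np.polyfit(rod[:,0],rod[:,1],1).round(4),np.polyfit(rod[:,0],rod[:,2],1).round(4),"prong",np.median(pr,axis=0).round(4))
    # handle rear
    m=(abs(P[...,2]-(t[2]+.02))<.03)&(im.max(-1)<60);a=(P[m]-t)@Y
    a=a[(a[:,0]<-.03)&(a[:,0]>-.09)&(abs(a[:,1])<.02)]
    if len(a)>5: print("handle",len(a),np.percentile(a,[2,50,98],axis=0).round(4),np.polyfit(a[:,0],a[:,2],1).round(4))
crop("side",12,215,190,110,110,5,"i12")
to([.4828,-.348,.0536],174.19)
E
```

```text
top rod med [ 0.0951 -0.0013  0.0214] [ 0.006  -0.0019] [-0.0498  0.0255] prong [0.1299 0.0232 0.0218]
side rod med [ 0.0992 -0.0034  0.0186] [-0.013  -0.0018] [0.0064 0.018 ] prong [0.1307 0.0222 0.0186]
handle 137 [[-0.0638 -0.0114  0.0069]
 [-0.0479 -0.0079  0.0242]
 [-0.0311  0.0039  0.0288]] [0.0195 0.0221]
now [ 0.4845 -0.3477  0.1637] yaw 174.34 -> t [ 0.0065 -0.0009  0.3671] turn 0.0008
```

View pics/i12.png

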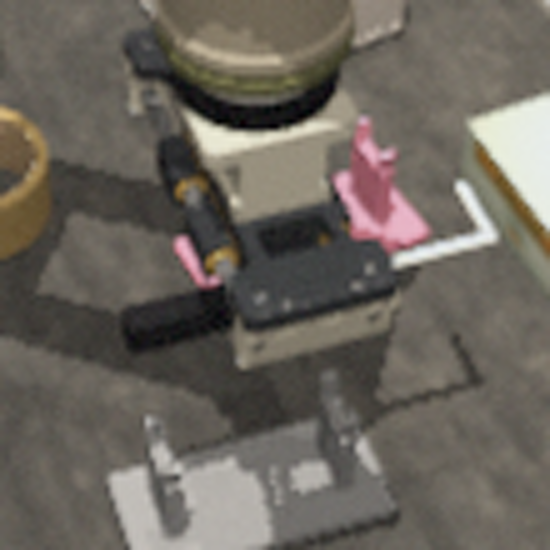

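drive_tool(
  steps=[
    {"tx": 0.006,"ty": -0.001,"tz": 0.1,"turn": 0,"jaw": 0},
    {"tx": 0.006,"ty": -0.001,"tz": 0.2,"turn": 0,"jaw": 0},
    {"tx": 0.006,"ty": -0.001,"tz": 0.25,"turn": 0,"jaw": 0},
    {"tx": 0.006,"ty": -0.001,"tz": 0.25,"turn": 0,"jaw": 0},
    {"tx": 0.006,"ty": -0.001,"tz": 0.25,"turn": 0,"jaw": 0},
    {"tx": 0.006,"ty": -0.001,"tz": 0.25,"turn": 0,"jaw": 0},
  ],
)

```text
t: 16.1
tool_pos: [0.483, -0.3486, 0.0891]
orientation: [0.156, 3.135, -0.003]
force: [-0.2, -0.3, -0.5]
opening: 0.0156
```

```bash
python3 - <<'E'
from h import *
to([.4828,-.348,.0545],174.19)
E
```

```text
now [ 0.483  -0.3486  0.0891] yaw 174.3 -> t [0.0011 0.002  0.1153] turn 0.0006
```

drive_tool(
  steps=[
    {"tx": 0.001,"ty": 0.002,"tz": 0.03,"turn": 0.0006,"jaw": 0},
    {"tx": 0.001,"ty": 0.002,"tz": 0.06,"turn": 0.0006,"jaw": 0},
    {"tx": 0.001,"ty": 0.002,"tz": 0.09,"turn": 0.0006,"jaw": 0},
    {"tx": 0.001,"ty": 0.002,"tz": 0.11,"turn": 0.0006,"jaw": 0},
    {"tx": 0.001,"ty": 0.002,"tz": 0.113,"turn": 0.0006,"jaw": 0},
    {"tx": 0.001,"ty": 0.002,"tz": 0.113,"turn": 0.0006,"jaw": 0},
    {"tx": 0.001,"ty": 0.002,"tz": 0.113,"turn": 0.0006,"jaw": 0},
  ],
)

```text
t: 16.8
tool_pos: [0.4815, -0.3469, 0.0535]
orientation: [-0.159, -3.137, -0.0]
force: [-4.9, 2.2, 7.2]
opening: 0.0155
```

```bash
python3 - <<'E'
from h import *
s,t,M=pose();print(s['force'].round(2),s['wrist_torque'].round(2))
to([.4828,-.348,.0536],174.19)
grab("side",13);crop("side",13,215,230,110,80,7,"i13")
E
```

```text
[-4.86  2.16  7.2 ] [0.52 0.63 0.01]
now [ 0.4815 -0.3469  0.0535] yaw 174.2 -> t [-0.0047 -0.0032 -0.0004] turn 0.0001
```

View pics/i13.png

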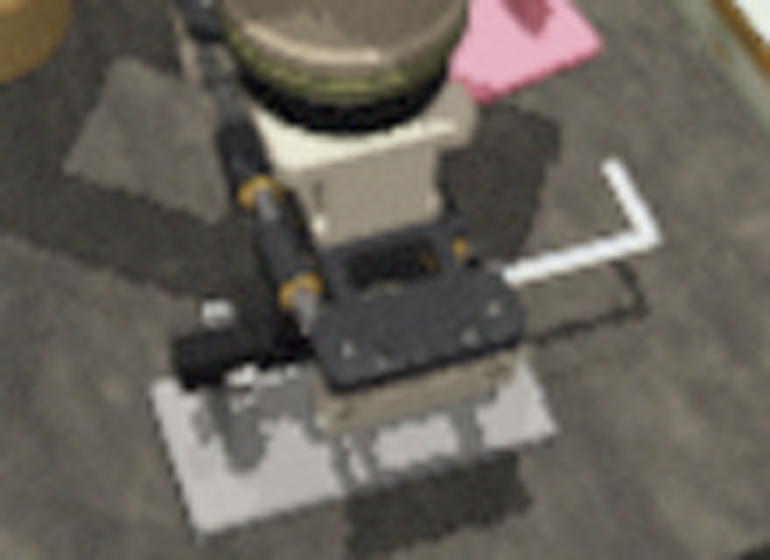

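drive_tool(
  steps=[
    {"tx": -0.003,"ty": -0.002,"tz": -0.003,"turn": 0,"jaw": 0},
    {"tx": -0.003,"ty": -0.002,"tz": -0.003,"turn": 0,"jaw": 0},
    {"tx": -0.003,"ty": -0.002,"tz": -0.003,"turn": 0,"jaw": 0.25},
    {"tx": -0.003,"ty": -0.002,"tz": -0.003,"turn": 0,"jaw": 0.4},
    {"tx": -0.003,"ty": -0.002,"tz": -0.003,"turn": 0,"jaw": 0.6},
    {"tx": -0.003,"ty": -0.002,"tz": -0.003,"turn": 0,"jaw": 0.6},
    {"tx": -0.003,"ty": -0.002,"tz": -0.003,"turn": 0,"jaw": 0.6},
    {"tx": -0.003,"ty": -0.002,"tz": -0.003,"turn": 0,"jaw": 0.6},
  ],
  force=10,
)

```text
t: 17.65
tool_pos: [0.4825, -0.3477, 0.054]
orientation: [0.159, 3.138, -0.0]
force: [-0.4, -0.0, 0.7]
opening: 0.0548
```

```bash
python3 - <<'E'
from h import *
s,t,M=pose();print(s['force'].round(2),s['wrist_torque'].round(2))
grab("side",14);crop("side",14,215,230,110,80,7,"i14")
E
```

```text
[-0.42 -0.02  0.74] [ 0.03  0.01 -0.03]
```

View pics/i14.png

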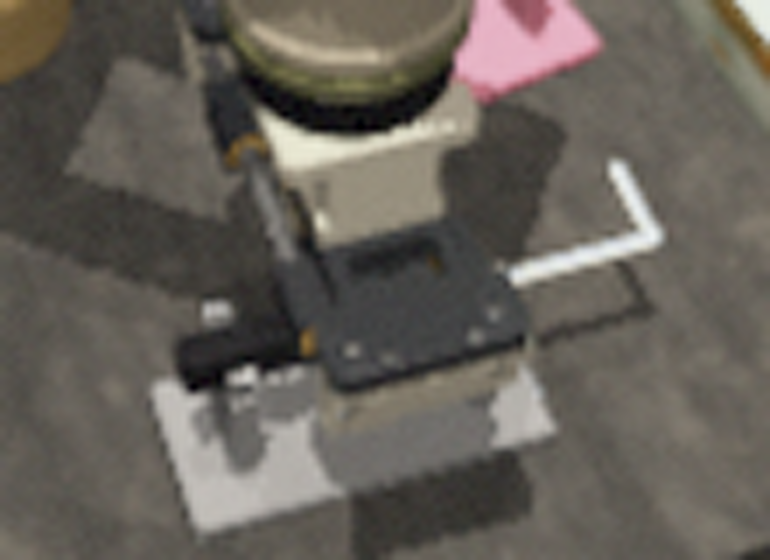

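Released with no residual force. Now lift straight up.

drive_tool(
  steps=[
    {"tx": 0,"ty": 0,"tz": -0.08,"turn": 0,"jaw": 0.6},
    {"tx": 0,"ty": 0,"tz": -0.2,"turn": 0,"jaw": 0.6},
    {"tx": 0,"ty": 0,"tz": -0.35,"turn": 0,"jaw": 0.6},
    {"tx": 0,"ty": 0,"tz": -0.5,"turn": 0,"jaw": 0.6},
    {"tx": 0,"ty": 0.1,"tz": -0.65,"turn": 0,"jaw": 0.6},
    {"tx": 0,"ty": 0.25,"tz": -0.72,"turn": 0,"jaw": 0.6},
    {"tx": 0,"ty": 0.4,"tz": -0.72,"turn": 0,"jaw": 0.6},
    {"tx": 0,"ty": 0.55,"tz": -0.72,"turn": 0,"jaw": 0.6},
    {"tx": 0,"ty": 0.55,"tz": -0.72,"turn": 0,"jaw": 0.6},
    {"tx": 0,"ty": 0.55,"tz": -0.72,"turn": 0,"jaw": 0.6},
  ],
)

```text
t: 18.7
tool_pos: [0.4994, -0.1828, 0.2702]
orientation: [0.155, 3.137, -0.001]
force: [0.0, -0.4, 0.2]
opening: 0.0561
```

```bash
python3 - <<'E'
from h import *
for n in("top","side"):
    im,d=grab(n,15);P=cloud(n,d)
    i0,d0=load(n,0)
    for I,D,k in((i0,d0,"before"),(im,d,"after")):
        P=cloud(n,D);m=(abs(P[...,2]-.078)<.012)&(I.max(-1)<65)&(abs(P[...,0]-.48)<.08)&(abs(P[...,1]+.348)<.03)
        w=(abs(P[...,2]-.073)<.012)&(I.min(-1)>140)&(P[...,0]>.595)&(P[...,0]<.63)&(abs(P[...,1]+.34)<.04)
        r=cv2.minAreaRect(P[m][:,:2].astype(np.float32));print(n,k,np.round(r[0],4),np.round(r[1],3),round(r[2],1),np.polyfit(P[m][:,0],P[m][:,2],1).round(3),"prong",np.median(P[w],axis=0).round(4))
crop("top",15,320,160,60,90,5,"j1");crop("side",15,225,240,100,70,5,"j2")
from h import *
to([.6495,0,.18],183.8)
print(robot.read_state()['q'])
E
```

```text
top before [ 0.4796 -0.3467] [0.02  0.121] 81.6 [0.001 0.08 ] prong [ 0.6138 -0.349   0.074 ]Traceback (most recent call last):
  File "<stdin>", line 8, in <module>
    raise TypeError("expected non-empty vector for x")
TypeError: expected non-empty vector for x
```

```bash
cat > polec.py <<'E'
from h import *
def polec(n,tags):
    for k in tags:
        I,D=load(n,k);P=cloud(n,D);m=(abs(P[...,2]-.078)<.012)&(I.max(-1)<65)&(abs(P[...,0]-.48)<.08)&(abs(P[...,1]+.348)<.03)
        w=(abs(P[...,2]-.073)<.012)&(I.min(-1)>140)&(P[...,0]>.595)&(P[...,0]<.63)&(abs(P[...,1]+.34)<.04)
        if m.sum()<30: print(n,k,"hidden");continue
        r=cv2.minAreaRect(P[m][:,:2].astype(np.float32));print(n,k,np.round(r[0],4),np.round(r[1],3),round(r[2],1),np.polyfit(P[m][:,0],P[m][:,2],1).round(3),"mean",P[m].mean(0).round(4),"prong",np.median(P[w],axis=0).round(4))
E
python3 - <<'E'
from polec import *
grab("side",15);polec("side",[0,15])
crop("side",15,225,240,100,70,5,"j2")
to([.6495,0,.22],183.8)
print(robot.read_state()['q'])
E
```

```text
side 0 [ 0.4813 -0.3488] [0.022 0.124] 80.7 [0.001 0.077] mean [ 0.4798 -0.3504  0.0777] prong [ 0.6131 -0.3509  0.0725]
side 15 [ 0.4803 -0.3504] [0.019 0.123] 83.8 [0.001 0.078] mean [ 0.4799 -0.3528  0.078 ] prong [ 0.6125 -0.356   0.0724]
now [ 0.499  -0.1843  0.2698] yaw 174.18 -> t [-0.4367  0.6621  0.1657] turn -0.0535
[-4.49833849e-01 -7.02674641e-02  1.60034075e+00 -4.80461545e-04
  1.61155785e+00 -1.91899770e+00]
```

View pics/j2.png

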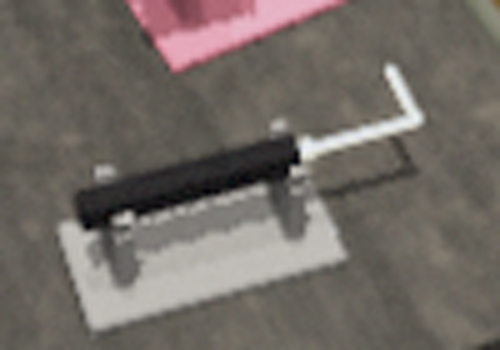

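drive_tool(
  steps=[
    {"tx": -0.08,"ty": 0.12,"tz": 0,"turn": -0.01,"jaw": 0.5},
    {"tx": -0.16,"ty": 0.24,"tz": 0,"turn": -0.03,"jaw": 0.5},
    {"tx": -0.24,"ty": 0.36,"tz": 0,"turn": -0.05,"jaw": 0.5},
    {"tx": -0.32,"ty": 0.48,"tz": 0,"turn": -0.0535,"jaw": 0.5},
    {"tx": -0.4,"ty": 0.6,"tz": 0,"turn": -0.0535,"jaw": 0.5},
    {"tx": -0.437,"ty": 0.662,"tz": 0.08,"turn": -0.0535,"jaw": 0.5},
    {"tx": -0.437,"ty": 0.662,"tz": 0.16,"turn": -0.0535,"jaw": 0.5},
    {"tx": -0.437,"ty": 0.662,"tz": 0.16,"turn": -0.0535,"jaw": 0.5},
    {"tx": -0.437,"ty": 0.662,"tz": 0.16,"turn": -0.0535,"jaw": 0.5},
    {"tx": -0.437,"ty": 0.662,"tz": 0.16,"turn": -0.0535,"jaw": 0.5},
  ],
)

```text
t: 19.8
tool_pos: [0.6503, -0.0006, 0.2237]
orientation: [-0.102, 3.138, -0.001]
force: [0.8, 0.5, -0.2]
opening: 0.0464
```

```bash
python3 - <<'E'
from polec import *
grab("side",16);grab("top",16);polec("top",[0,16])
crop("side",16,200,90,110,110,5,"k2")
to([.6495,0,.156],183.8)
print(robot.read_state()['q'].round(2))
E
```

```text
top 0 [ 0.4796 -0.3467] [0.02  0.121] 81.6 [0.001 0.08 ] mean [ 0.4794 -0.3444  0.0803] prong [ 0.6138 -0.349   0.074 ]
top 16 [ 0.4797 -0.3484] [0.015 0.12 ] 84.2 [-0.002  0.081] mean [ 0.4802 -0.3468  0.0802] prong [ 0.6116 -0.353   0.0742]
now [ 6.504e-01 -2.000e-04  2.240e-01] yaw -176.25 -> t [0.0036 0.001  0.2266] turn -0.0003
[-0.08  0.26  1.33 -0.    1.55 -1.72]
```

View pics/k2.png

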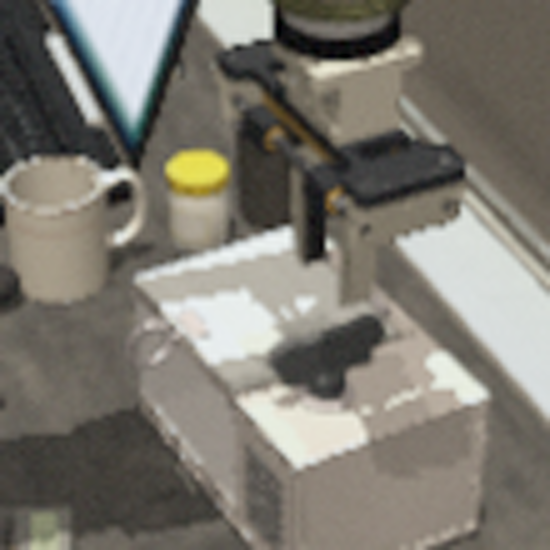

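drive_tool(
  steps=[
    {"tx": 0.0036,"ty": 0.001,"tz": 0.06,"turn": 0,"jaw": 0.5},
    {"tx": 0.0036,"ty": 0.001,"tz": 0.12,"turn": 0,"jaw": 0.5},
    {"tx": 0.0036,"ty": 0.001,"tz": 0.18,"turn": 0,"jaw": 0.5},
    {"tx": 0.0036,"ty": 0.001,"tz": 0.225,"turn": 0,"jaw": 0.5},
    {"tx": 0.0036,"ty": 0.001,"tz": 0.225,"turn": 0,"jaw": 0.5},
    {"tx": 0.0036,"ty": 0.001,"tz": 0.225,"turn": 0,"jaw": 0.5},
    {"tx": 0.0036,"ty": 0.001,"tz": 0.225,"turn": 0,"jaw": 0},
    {"tx": 0.0036,"ty": 0.001,"tz": 0.225,"turn": 0,"jaw": 0},
    {"tx": 0.0036,"ty": 0.001,"tz": 0.225,"turn": 0,"jaw": 0},
    {"tx": 0.0036,"ty": 0.001,"tz": 0.225,"turn": 0,"jaw": 0},
    {"tx": 0.0036,"ty": 0.001,"tz": 0.225,"turn": 0,"jaw": 0},
    {"tx": 0.0036,"ty": 0.001,"tz": 0.225,"turn": 0,"jaw": 0},
  ],
  force=15,
)

```text
t: 21.1
tool_pos: [0.6486, 0.0024, 0.1547]
orientation: [-0.106, 3.14, 0.003]
force: [-1.2, 5.1, 1.8]
opening: 0.0098
```

```bash
python3 - <<'E'
from h import *
s,t,M=pose();print(s['force'].round(2),s['wrist_torque'].round(2),s['q'].round(2))
to([.6495,0,.156],95.8)
E
```

```text
[-1.19  5.07  1.84] [ 0.92  0.1  -0.05] [-0.08  0.3   1.42  0.    1.43 -1.71]
now [0.6486 0.0024 0.1547] yaw -176.14 -> t [-0.0026 -0.0081 -0.0045] turn 0.4892
```

drive_tool(
  steps=[
    {"tx": 0,"ty": 0.009,"tz": 0,"turn": 0,"jaw": 0},
    {"tx": 0,"ty": 0.009,"tz": 0,"turn": 0.04,"jaw": 0},
    {"tx": 0,"ty": 0.009,"tz": 0,"turn": 0.08,"jaw": 0},
    {"tx": 0,"ty": 0.009,"tz": 0,"turn": 0.12,"jaw": 0},
    {"tx": 0,"ty": 0.009,"tz": 0,"turn": 0.16,"jaw": 0},
    {"tx": 0,"ty": 0.009,"tz": 0,"turn": 0.2,"jaw": 0},
    {"tx": 0,"ty": 0.009,"tz": 0,"turn": 0.24,"jaw": 0},
    {"tx": 0,"ty": 0.009,"tz": 0,"turn": 0.28,"jaw": 0},
    {"tx": 0,"ty": 0.009,"tz": 0,"turn": 0.32,"jaw": 0},
    {"tx": 0,"ty": 0.009,"tz": 0,"turn": 0.36,"jaw": 0},
    {"tx": 0,"ty": 0.009,"tz": 0,"turn": 0.36,"jaw": 0},
  ],
  force=25,
)

```text
t: 22.2
tool_pos: [0.6489, 0.0032, 0.1547]
orientation: [1.596, 2.704, -0.0]
force: [2.9, -3.4, 0.6]
opening: 0.0099
```

```bash
python3 - <<'E'
from h import *
s,t,M=pose();print(s['force'].round(2),s['wrist_torque'].round(2),s['q'].round(2))
to([.6495,0.002,.156],95.8)
E
```

```text
[ 2.89 -3.41  0.65] [-0.47 -0.42 -0.03] [-0.07  0.29  1.42 -0.    1.43 -0.58]
now [0.6489 0.0032 0.1547] yaw 118.89 -> t [-0.0044 -0.0001 -0.0044] turn 0.1283
```

drive_tool(
  steps=[
    {"tx": 0,"ty": 0,"tz": 0,"turn": 0.04,"jaw": 0},
    {"tx": 0,"ty": 0,"tz": 0,"turn": 0.08,"jaw": 0},
    {"tx": 0,"ty": 0,"tz": 0,"turn": 0.11,"jaw": 0},
    {"tx": 0,"ty": 0,"tz": 0,"turn": 0.125,"jaw": 0},
    {"tx": 0,"ty": 0,"tz": 0,"turn": 0.132,"jaw": 0},
    {"tx": 0,"ty": 0,"tz": 0,"turn": 0.132,"jaw": 0},
    {"tx": 0,"ty": 0,"tz": 0,"turn": 0.132,"jaw": 0},
  ],
)

```text
t: 22.9
tool_pos: [0.6492, 0.0032, 0.1547]
orientation: [2.111, 2.324, 0.001]
force: [4.2, -2.3, -1.0]
opening: 0.0098
```

```bash
python3 - <<'E'
from h import *
s,t,M=pose();print(s['force'].round(2),s['wrist_torque'].round(2),s['q'].round(2))
to([.6495,0.002,.156],95.8)
E
```

```text
[ 4.19 -2.32 -1.01] [-0.53 -0.72  0.1 ] [-0.07  0.3   1.42 -0.    1.43 -0.17]
now [0.6492 0.0032 0.1547] yaw 95.49 -> t [-0.0042  0.0007 -0.0044] turn -0.0017
```

drive_tool(
  steps=[
    {"tx": 0,"ty": 0,"tz": 0,"turn": 0,"jaw": 0.25},
    {"tx": 0,"ty": 0,"tz": 0,"turn": 0,"jaw": 0.5},
    {"tx": 0,"ty": 0,"tz": 0,"turn": 0,"jaw": 0.5},
    {"tx": 0,"ty": 0,"tz": 0,"turn": 0,"jaw": 0.5},
    {"tx": 0,"ty": 0,"tz": 0,"turn": 0,"jaw": 0.5},
    {"tx": 0,"ty": 0,"tz": -0.1,"turn": 0,"jaw": 0.5},
    {"tx": 0,"ty": 0,"tz": -0.25,"turn": 0,"jaw": 0.5},
    {"tx": 0,"ty": -0.1,"tz": -0.4,"turn": 0,"jaw": 0.5},
    {"tx": 0,"ty": -0.25,"tz": -0.4,"turn": 0,"jaw": 0.5},
    {"tx": 0,"ty": -0.4,"tz": -0.4,"turn": 0,"jaw": 0.5},
  ],
)

```text
t: 23.9
tool_pos: [0.5288, -0.0074, 0.2769]
orientation: [2.114, 2.319, 0.004]
force: [-0.0, 0.1, 0.4]
opening: 0.0466
```

```bash
python3 - <<'E'
from h import *
s,t,M=pose();print(t.round(3),s['force'].round(2))
to([.42,.2,.28])
E
```

```text
[ 0.529 -0.007  0.277] [-0.02  0.06  0.4 ]
now [ 0.5288 -0.0074  0.2769] yaw 95.3 -> t [ 0.722  -0.2973 -0.0122] turn 0.0
```

drive_tool(
  steps=[
    {"tx": 0.1,"ty": -0.1,"tz": 0,"turn": 0,"jaw": 0.5},
    {"tx": 0.25,"ty": -0.2,"tz": 0,"turn": 0,"jaw": 0.5},
    {"tx": 0.4,"ty": -0.25,"tz": 0,"turn": 0,"jaw": 0.5},
    {"tx": 0.55,"ty": -0.3,"tz": 0,"turn": 0,"jaw": 0.5},
    {"tx": 0.7,"ty": -0.3,"tz": 0,"turn": 0,"jaw": 0.5},
    {"tx": 0.72,"ty": -0.3,"tz": 0,"turn": 0,"jaw": 0.5},
    {"tx": 0.72,"ty": -0.3,"tz": 0,"turn": 0,"jaw": 0.5},
  ],
)

```text
t: 24.6
tool_pos: [0.419, 0.2005, 0.2745]
orientation: [2.113, 2.325, -0.0]
force: [0.0, 0.3, -0.2]
opening: 0.0464
```

```bash
python3 - <<'E'
from flap import *
from polec import polec
flap("side",20);flap("top",20);polec("top",[0,20]);polec("side",[0,20])
for n in("top",):
    im,d=load(n,20);Q=(cloud(n,d)-C0)@CM
    m=(Q[...,2]>.17)&(Q[...,2]<.2)&(abs(Q[...,0]+.02)<.06)&(abs(Q[...,1]+.065)<.06)&(im.max(-1)<110)
    q=Q[m][:,:2];w,V=np.linalg.eigh(np.cov(q.T));print("wing",len(q),q.mean(0),"axis dev from y deg",np.degrees(np.arctan2(V[0,1],V[1,1])))
E
```

```text
side flap pts 717 slope [0.0062 0.1343] median z 0.1341 roof z 0.1282 front z 0.1341644380833421 rear 0.13411072087566356
top flap pts 2063 slope [0.008  0.1359] median z 0.136 roof z 0.1302 front z 0.13644863121839057 rear 0.1356768761279954
top 0 [ 0.4796 -0.3467] [0.02  0.121] 81.6 [0.001 0.08 ] mean [ 0.4794 -0.3444  0.0803] prong [ 0.6138 -0.349   0.074 ]
top 20 [ 0.4798 -0.3481] [0.015 0.121] 84.5 [-0.006  0.083] mean [ 0.4804 -0.3468  0.0806] prong [ 0.6119 -0.3512  0.0748]
side 0 [ 0.4813 -0.3488] [0.022 0.124] 80.7 [0.001 0.077] mean [ 0.4798 -0.3504  0.0777] prong [ 0.6131 -0.3509  0.0725]
side 20 [ 0.4807 -0.3496] [0.02  0.125] 84.4 [0.003 0.077] mean [ 0.4795 -0.3527  0.078 ] prong [ 0.6121 -0.3552  0.0727]
wing 76 [-0.0222929  -0.06389416] axis dev from y deg 0.3618305444857847
```

View pics/top20.png

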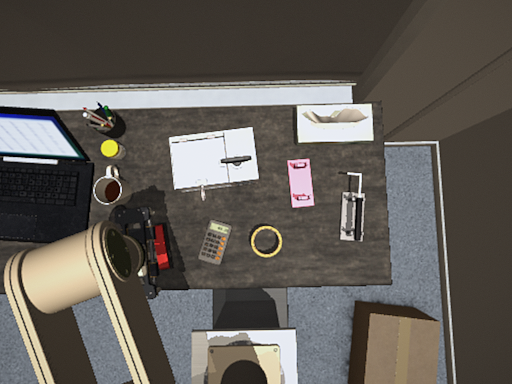

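View pics/side20.png

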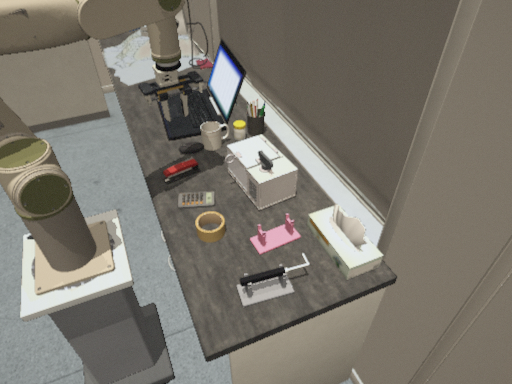

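Final views: the flap is shut at top (200,158). The wing lies across the flap edge at top (236,160), within 0.4° of the cabinet's y. The pole is in the grey cradle at top (352,215), and the stapler, tape and calculator look unmoved. The gripper is clear, so I hand in.

```bash
python3 -c "
from plant import robot
print(robot.close_job(), robot.read_state()['t'])"
```

```text
the job is handed in; nothing more can be done
the job is handed in; nothing more can be done
```

The job is handed in, at about 25 s of the 72 s allowed. I hooked the pole through the eye and swung the flap shut from about 1.2 rad to its stop, pressing lightly at the end (about 5 N). I then unhooked the pole, laid it back in the grey cradle and turned the wing knob clockwise to its stop. `close_job` gives no verdict, so what follows is from my own last measurements.

- **Flap:** it lies about 6 mm above the roof along its whole length, which matches the plate thickness. The fitted slope is 0.008 rad or less, against the 0.05 allowed.
- **Wing:** it is within 0.4° of the cabinet's y, about 1.56 rad, with one wing over the flap's edge.
- **Pole:** it is level at its first height with the hook end as before. It lies about 1–2 mm further to the right across the cradle than at the start. I compared it with where it first lay, not with the cradle's own origin.
- **Bystanders:** the stapler, tape and calculator look unmoved in both views; I judged this by eye and did not measure it.
- **Forces:** measured tool force stayed under 10 N in every reading I took, and the gripper never went near the open flap.

No final check failed. The two cameras disagree by about 2 mm in height, which is within their calibration.

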